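Stack a perforated core on the welding pedestal

ROBOT

A 6-joint arm with a two-finger parallel gripper is mounted at the origin on the work surface. World frame = base frame: x ahead of the robot, y to its left, z up, the work surface at z = 0. Lengths are in m, angles in degrees, forces in N, time in s.
With the tool pointing down it reaches from about 0.375 to 0.9 m from the base axis. Payload 3.1 kg.
Tool frame: the origin (TCP) lies at the very end of the fingers, on their centre line; the grasp point (between the pads) lies 19 mm behind it (bot.grip_point_offset is the distance from the TCP to the grasp point, in m); z points along the fingers, x is the direction in which the jaws open and shut, and the axes are right-handed (so a half turn about z gives the same grasp; the last joint's range is limited). The gripper opens to 87 mm and grips with 3 to 60 N. Pads are 19 mm wide; open, the fingers measure 117 mm over their backs; the gripper's body (75 mm by 190 mm) begins 51 mm behind the grasp point.
Start: joints at [58.929, 30.224, 82.088, -0, 67.689, -10.227], TCP at [0.222, 0.584, 0.223] pointing down, gripper open.
Joint ranges: [-176.69, 176.69], [-43.24, 126.21], [12.49, 139.97], [-82, 262], [0, 151.66], [-163.58, 163.58]. Speed limits (degrees/s): [159.86, 159.86, 180, 180, 180, 180].

INTERFACE

Orientations are given as a 3x3 rotation matrix whose columns are the frame's x, y, z axes.
In Python, from rig import bot, capture, recognise, place_of gives the robot as it stands.
- The arm moves only by the tool send_rows, never from a script. Its argument "motion" is a list of rows, each a list of 2 entries, a list of its own where there are three numbers: the shift along the tool's x, y, z in mm, then the turn about the tool's z in rad. A call has exactly 5 rows; each row shifts and turns the pose as measured when the row begins, along the tool's axes as they then stand; what a row does not reach is not made up. A row lasts 1/12 s, in which the tool goes at most 41.7 mm and 7.16 degrees, less where a joint would pass 70% of its speed; a pose out of reach is approached as far as the arm can. A call with a gripper value outside its range is refused whole. "gripper" is the closure, from 0 (fully open) to 1 (shut), set as the call begins (left out, the last holds). The fingers move at their own pace and stop on an object; the grip force is fixed at half the most. Time passes only in rows, so rows that do not move let the fingers close, or fill a call up. It gives the time, the measured TCP pose, the force and the opening at its end, in the units of the state.
- bot.read_state(): the state, without advancing time (a new reading comes with each control period).
- capture(name): name is "side" or "top"; returns a dict with "image" (400x640x3 uint8, blue, green, red), "fx", "fy", "cx", "cy" (pixels), "dist_coeffs" ([k1, k2, p1, p2, k3] as OpenCV has them; the pictures are not rectified), "rvec" (rotation vector, rad) and "tvec" (3), from world to camera coordinates, as OpenCV has them. Camera axes: x right, y down, z forward; pixel columns grow to the right and rows downward; lengths in m; the calibration is good to about 2 mm. A picture is of the moment at which its call begins. There is no depth.
- bot.hand_in(): hands the job in, once; it reports no verdict.
Trained networks look in the newest picture that a camera, given by its name, has taken for a name from the list of things; names that differ only in an ending like _2 or _b are one class to them, and where a whole thing is asked for, a point or a joint stands for the part that bears it (a point fixed in the world has none). Each returns a list of dicts, best first, with "p" (0 to 1); they miss things now and then, are a little off and sometimes report something else, mostly with a low value. They report only what shows in the picture. A call takes as long as a camera call. They do not tell look-alikes from the thing itself.
- recognise(camera, target): "xy" ([column, row] in pixels, amid what is visible of it).
- place_of(camera, target): "xy" ([column, row] in pixels: a listed point, or the origin of a listed thing).
The state is a dict: "time_s": time; "joint_positions": joint angles; "qvel": joint speeds; "tau": joint torques, N m; "position": TCP position; "tcp_rot": TCP orientation; "force": force on the tool from outside, world axes, zero at the start; "moment": the same for the moment, N m; "opening": opening from 0.0 (shut) to 1.0 (fully open).
Only numpy, scipy, OpenCV 4.12 (cv2) and the standard library are available. Lean on these libraries where they do the work, as an engineer would, in place of code of your own. Each camera call takes 0.05 s, during which the arm holds its last target.

TASK

Set up one perforated core on the copper-topped pedestal for spot welding, setting down and letting go of each part before the next: first the flanged foot cup in the middle of the copper disc, flange down; then the taller of the two perforated sleeves upright inside the cup; then the plain band over the sleeve so that it lies flat on the cup's rim; last the end plug, its spigot fully down in the top of the sleeve. Leave the shorter sleeve where it stands.

Things in the scene. Friction and masses are not known exactly. Their poses are not given: they have to be found in the camera images.
- pedestal_top (a point): Fixed round pedestal with a flat copper disc, 110 mm in diameter, on top of a dark steel foot of the same diameter. The point is the centre of the disc's upper face, 40 mm above the bench; z is up.
- foot_center (a point): Flanged foot cup, plain steel, loose, standing open side up: a flange 84 mm in diameter and 5 mm thick at the bottom, above it a round wall 66 mm outside and 58 mm inside diameter; 30 mm high overall, inner floor 5 mm above the underside. The point is on its axis, half-way up (15 mm above the underside); z is up. It can be gripped from above across the 66 mm wall, above the flange. About 220 g.
- sleeve_center (a point): Taller perforated sleeve, loose, standing upright: light-metal tube with rows of small dark holes, open at both ends, 48 mm outside and 42 mm inside diameter, 65 mm high. The point is on its axis, half-way up (32.5 mm from either end); z is up along the axis. About 120 g. Inside the cup its lower 25 mm are hidden by the cup's wall, so grip it near the top.
- short_center (a point): Shorter perforated sleeve, loose, standing upright: same tube, 48 mm outside diameter, but only 40 mm high. Not needed; it stays where it stands. The point is on its axis, half-way up (20 mm).
- band_center (a point): Plain steel band, loose, lying flat: a smooth ring open right through, 68 mm outside and 57 mm inside diameter, 20 mm high. The point is on its axis, half-way up (10 mm). It goes round the sleeve and lies on the rim of the cup's wall. About 120 g.
- plug_center (a point): End plug, plain steel, loose, standing on its spigot: spigot below 34 mm in diameter and 12 mm long with a chamfered foot, then a disc 62 mm in diameter and 8 mm thick, then a pipe stub 26 mm in diameter and 34 mm long pointing up, closed, with a dark round spot on top; 54 mm high overall. The point is on its axis, 27 mm above the spigot's foot; z is up. Grip it by the stub. The disc ends up lying on the sleeve's top edge, with the spigot inside. About 200 g.
There are look-alikes about, which are no part of the job. Leave any black, green or yellow look-alike of the part that bears band_center alone.

How it is judged (in metres and radians):
On the way, in this order (a step that is already met when the one before it is completed fails the run):
1. the foot cup stands flange down on the copper disc, let go (horizontal distance between foot_center and pedestal_top below 0.012 m and z of foot_center in the frame of pedestal_top between 0.011 and 0.019 m and angle between foot_center's own z axis and vertical below 0.09 rad and contact force between the fingers and foot below 0.1 N), for 0.2 s.
2. the taller sleeve stands upright on the floor of the cup on the pedestal, let go (horizontal distance between foot_center and pedestal_top below 0.012 m and z of foot_center in the frame of pedestal_top between 0.011 and 0.019 m and angle between each of foot_center, sleeve_center's own z axis and vertical below 0.09 rad and horizontal distance between sleeve_center and foot_center below 0.009 m and z of sleeve_center in the frame of foot_center between 0.0185 and 0.0265 m and contact force between the fingers and sleeve below 0.1 N), for 0.2 s.
3. the band lies flat on the cup's rim round the sleeve, let go (horizontal distance between foot_center and pedestal_top below 0.012 m and z of foot_center in the frame of pedestal_top between 0.011 and 0.019 m and angle between each of foot_center, sleeve_center, band_center's own z axis and vertical below 0.09 rad and horizontal distance between sleeve_center and foot_center below 0.009 m and z of sleeve_center in the frame of foot_center between 0.0185 and 0.0265 m and horizontal distance between band_center and foot_center below 0.013 m and z of band_center in the frame of foot_center between 0.021 and 0.029 m and contact force between the fingers and band below 0.1 N), for 0.2 s.
4. the plug's spigot is fully down in the sleeve, let go (horizontal distance between foot_center and pedestal_top below 0.012 m and z of foot_center in the frame of pedestal_top between 0.011 and 0.019 m and angle between each of foot_center, sleeve_center, band_center, plug_center's own z axis and vertical below 0.09 rad and horizontal distance between sleeve_center and foot_center below 0.009 m and z of sleeve_center in the frame of foot_center between 0.0185 and 0.0265 m and horizontal distance between band_center and foot_center below 0.013 m and z of band_center in the frame of foot_center between 0.021 and 0.029 m and horizontal distance between plug_center and sleeve_center below 0.008 m and z of plug_center in the frame of sleeve_center between 0.0435 and 0.0515 m and contact force between the fingers and plug below 0.1 N), for 0.2 s.
At the end, for the whole second after the job is handed in: Cup flat on the disc, axis within 12 mm of its centre; tall sleeve on the cup's floor (9 mm); band on the cup's rim round the sleeve (13 mm); plug seated in the sleeve (8 mm); heights within 4 mm, upright within 5 degrees, at rest, released; short sleeve within 30 mm of its start (all of step 4 and linear speed of each of foot, sleeve, band, plug below 0.02 m/s and contact force between the fingers and foot below 0.1 N and contact force between the fingers and sleeve below 0.1 N and contact force between the fingers and band below 0.1 N and distance of short_center from where it was at the start of the episode below 0.03 m); the robot touches nothing.
It fails at once if the shorter sleeve is carried off or pushed aside (moved more than 30 mm) (distance of short_center from where it was at the start of the episode above 0.03 m).
It also fails if it takes over 115 s, if anything falls off the work surface, if the arm or the gripper's body presses on something with over 40 N, if the wrist force passes 120 N, or if a joint passes its speed limit or range.

## Working session

There is one attempt and no reset: what is moved stays moved. The work goes in short steps, Python scripts to look and compute and a tool call to move; the robot and the scene stay as the last step left them, time stands still between calls to the robot, and variables do not carry over. Pictures are saved under pics/ and viewed, and the job is handed in when it is done.

Besides the shell and the picture viewer there is one more tool, called after ">>>" in YAML: its name, and indented under it one key for each argument. send_rows: Moves the arm, as the interface text tells. Its arguments: {"type":"object","properties":{"motion":{"type":"array","items":{"type":"array"}},"gripper":{"type":"number"}},"required":["motion"]}

```bash
ls; mkdir -p pics; cat > h.py <<'E'
import numpy as np, cv2
from rig import bot, capture, recognise, place_of
def ray(c,uv):
    K=np.array([[c['fx'],0,c['cx']],[0,c['fy'],c['cy']],[0,0,1.]])
    n=cv2.undistortPoints(np.array([[uv]],float),K,np.array(c['dist_coeffs'],float))[0,0]
    R=cv2.Rodrigues(np.array(c['rvec'],float))[0];t=np.array(c['tvec'],float).ravel()
    return -R.T@t, R.T@np.array([n[0],n[1],1])
def atz(c,uv,z):
    o,d=ray(c,uv); return o+d*(z-o[2])/d[2]
def proj(c,P):
    K=np.array([[c['fx'],0,c['cx']],[0,c['fy'],c['cy']],[0,0,1.]])
    return cv2.projectPoints(np.array(P,float).reshape(-1,1,3),np.array(c['rvec'],float),np.array(c['tvec'],float),K,np.array(c['dist_coeffs'],float))[0].reshape(-1,2)
E
python3 - <<'E'
from h import *
Z=dict(pedestal_top=.04,foot_center=.015,sleeve_center=.0325,short_center=.02,band_center=.01,plug_center=.027)
for n in ('top','side'):
    c=capture(n); cv2.imwrite(f'pics/{n}0.png',c['image'])
    print(n,ray(c,[320,200]))
    for k,z in Z.items():
        for r in place_of(n,k)[:5]: print(k,np.round(r['xy'],1),round(r['p'],2),np.round(atz(c,r['xy'],z),4))
s=bot.read_state();print(s)
E
```

```text
pics
top (array([0.44823336, 0.02506203, 0.93960448]), array([ 0.17739131, -0.02236628, -0.984215  ]))
pedestal_top [207.3 272.1] 0.85 [0.4458 0.2731 0.04  ]
foot_center [319.4 271.3] 0.86 [0.4409 0.0104 0.015 ]
sleeve_center [245.6 183.1] 0.87 [0.6584 0.1853 0.0325]
short_center [418.7 188.7] 0.61 [ 0.6362 -0.2412  0.02  ]
band_center [335.8 148.7] 0.68 [ 0.7474 -0.04    0.01  ]
band_center [364.1 179.5] 0.48 [ 0.6653 -0.1083  0.01  ]
plug_center [420.5 257.1] 0.63 [ 0.4681 -0.2319  0.027 ]
side (array([0.5490838 , 0.55673204, 0.75631597]), array([ 0.04749162, -0.60917082, -0.79189099]))
pedestal_top [394.2 344.2] 0.9 [0.4444 0.2798 0.04  ]
foot_center [391.5 217.8] 0.9 [0.4486 0.0136 0.015 ]
sleeve_center [274.  283.8] 0.84 [0.6524 0.1919 0.0325]
short_center [316.1 118.7] 0.56 [ 0.6274 -0.2473  0.02  ]
band_center [400.2 167.7] 0.92 [ 0.4301 -0.1265  0.01  ]
band_center [246.3 185.3] 0.91 [ 0.7506 -0.0372  0.01  ]
band_center [302.1 209.2] 0.8 [0.627  0.0101 0.01  ]
band_center [287.  161.4] 0.65 [ 0.6763 -0.1142  0.01  ]
plug_center [385.7 128.3] 0.76 [ 0.4653 -0.2283  0.027 ]
{'time_s': 0.7, 'joint_positions': array([ 5.89290761e+01,  3.02198893e+01,  8.20884345e+01, -2.59033873e-03,
        6.76897609e+01, -1.02268527e+01]), 'qvel': array([ 0.0070414 ,  0.0456087 , -0.04311978,  0.04860024, -0.13836521,
       -0.03594875]), 'tau': array([ 5.68656844e-05, -4.39859533e+01, -1.76954305e+01,  6.33765617e-02,
        5.03136381e-02,  3.89476611e-06]), 'position': array([0.22235453, 0.58407497, 0.22258312]), 'tcp_rot': array([[ 3.55809874e-01,  9.34558361e-01,  5.30766326e-05],
       [ 9.34558362e-01, -3.55809875e-01,  7.04530217e-06],
       [ 2.54694361e-05,  4.70964228e-05, -9.99999999e-01]]), 'force': array([-0.19817685, -0.41665699,  0.13744744]), 'moment': array([-0.03657009,  0.0226303 ,  0.00438155]), 'opening': 0.9960307644466813}
```

View pics/top0.png

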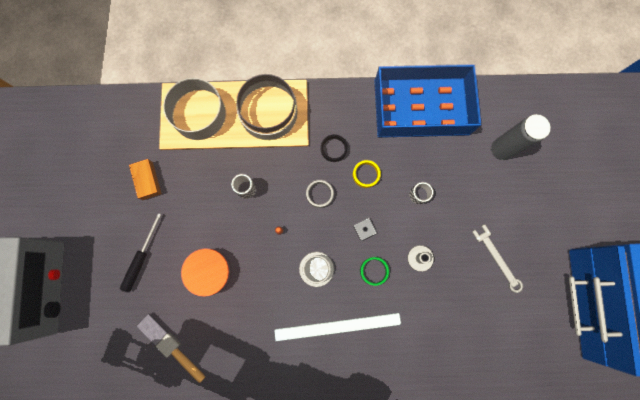

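View pics/side0.png

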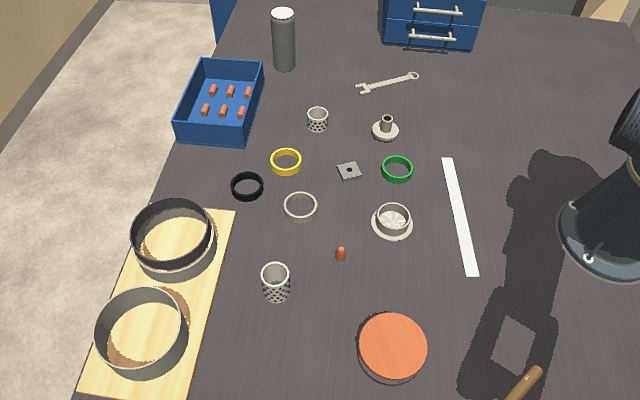

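Top view: bands are steel (320,193), black (333,148), yellow (367,173) and green (375,271). The plain steel one fits "plain steel band". The tall sleeve is at (243,185), the short one at (423,192), cup (317,269), plug (421,258), pedestal (205,272). Next come the crop check and a circle-edge fit.

```bash
cat >> h.py <<'E'
from scipy.ndimage import map_coordinates, gaussian_filter
# circles (radius,height above underside)
M=dict(ped=[(.055,.04)],cup=[(.042,.005),(.033,.03),(.029,.03)],sleeve=[(.024,.065),(.021,.065)],short=[(.024,.04),(.021,.04)],
 band=[(.034,.02),(.0285,.02)],plug=[(.031,.020),(.013,.054)])
A=np.linspace(0,2*np.pi,90,endpoint=False)
def circ(x,y,r,z): return np.c_[x+r*np.cos(A),y+r*np.sin(A),np.full(90,z)]
def fit(cams,name,x0,y0,z0=0,R=.016,keep=None):
    G=[]
    for c in cams:
        g=gaussian_filter(cv2.cvtColor(c['image'],cv2.COLOR_BGR2GRAY).astype(float),1.0)
        G.append(np.clip(np.hypot(cv2.Sobel(g,cv2.CV_64F,1,0),cv2.Sobel(g,cv2.CV_64F,0,1)),0,150))
    def sc(x,y):
        s=0
        for c,g in zip(cams,G):
            for r,z in M[name]:
                p=proj(c,circ(x,y,r,z+z0)); s+=map_coordinates(g,[p[:,1],p[:,0]],order=1).mean()
        return s
    st=.002
    bx,by=x0,y0
    for st,n in((.002,int(R/.002)),(.0005,5)):
        c=[(sc(bx+i*st,by+j*st),bx+i*st,by+j*st) for i in range(-n,n+1) for j in range(-n,n+1)]
        s,bx,by=max(c)
    return bx,by,s
def overlay(c,items,fn,box,k):
    x0,y0,x1,y1=box
    im=cv2.resize(c['image'][y0:y1,x0:x1],None,fx=k,fy=k,interpolation=cv2.INTER_CUBIC)
    for name,x,y,z0 in items:
        for r,z in M[name]:
            p=(proj(c,circ(x,y,r,z+z0))-[x0,y0]+.5)*k
            for q in p[::3]: cv2.circle(im,tuple(int(v) for v in q),1,(255,0,255),-1)
    cv2.imwrite(fn,im)
E
python3 - <<'E'
from h import *
I=dict(ped=(.445,.276),cup=(.444,.012),sleeve=(.655,.188),short=(.632,-.244),band=(.627,.010),plug=(.467,-.230))
t=capture('top');s=capture('side')
L=[]
for k,(x,y) in I.items():
    for n,c in (('T',[t]),('S',[s]),('B',[t,s])):
        f=fit(c,k,x,y);print(k,n,np.round(f,4))
    L.append((k,f[0],f[1],0))
overlay(t,L,'pics/t1.png',(150,140,450,310),2.6)
overlay(s,L,'pics/s1.png',(240,90,440,390),2)
cv2.imwrite('pics/bandcrop.png',cv2.resize(t['image'][135:290,295:400],None,fx=4,fy=3.8))
E
```

```text
ped T [  0.4465   0.2805 149.3659]
ped S [  0.447    0.2795 148.295 ]
ped B [4.470000e-01 2.795000e-01 2.968876e+02]
cup T [4.470e-01 1.650e-02 3.794e+02]
cup S [4.470000e-01 1.800000e-02 3.962057e+02]
cup B [4.470000e-01 1.750000e-02 7.696337e+02]
sleeve T [6.515000e-01 1.940000e-01 2.708465e+02]
sleeve S [6.515000e-01 1.865000e-01 2.691798e+02]
sleeve B [6.520000e-01 1.865000e-01 5.322129e+02]
short T [ 6.295000e-01 -2.465000e-01  2.659208e+02]
short S [ 6.250000e-01 -2.500000e-01  2.532663e+02]
short B [ 6.275000e-01 -2.485000e-01  5.147526e+02]
band T [6.325000e-01 6.000000e-03 2.855254e+02]
band S [6.320000e-01 5.000000e-03 2.935863e+02]
band B [6.320000e-01 5.500000e-03 5.783512e+02]
plug T [ 4.665000e-01 -2.310000e-01  2.724686e+02]
plug S [ 4.665000e-01 -2.300000e-01  2.633259e+02]
plug B [ 4.665000e-01 -2.305000e-01  5.355528e+02]
```

View pics/t1.png

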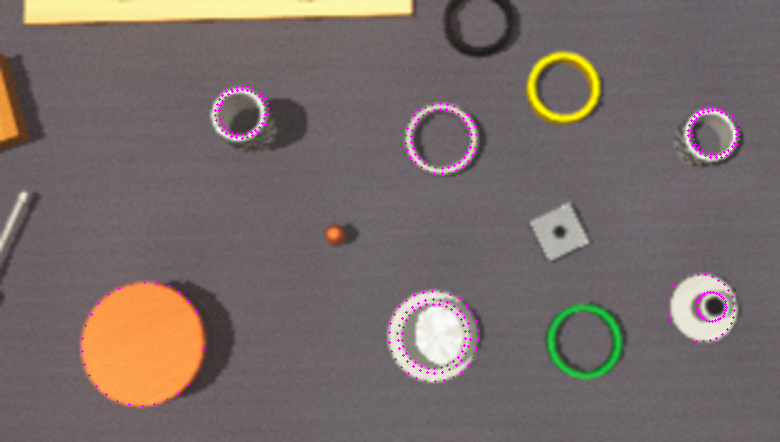

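View pics/s1.png

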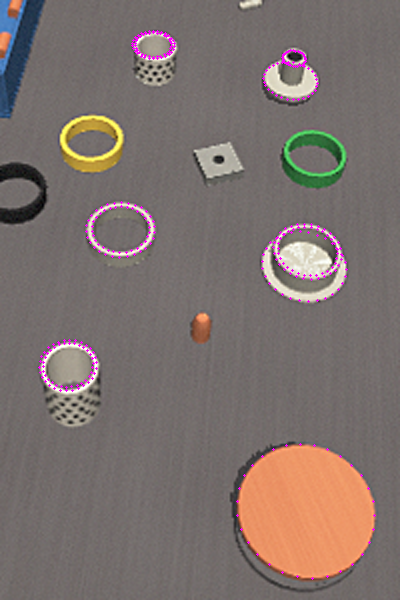

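View pics/bandcrop.png

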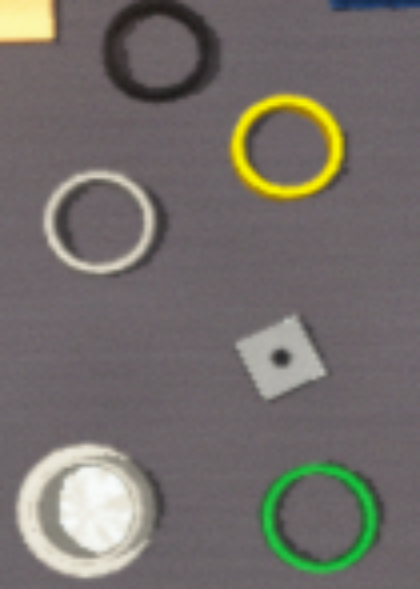

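Confirmed: the plain steel ring at top (320,193), side (300,206), is the band, and the others are black, yellow or green. The sleeve at side (275,283) is visibly the taller one. I'll turn the jaws to line up with world x first.

>>> send_rows:
  motion:
    - [[0, 0, 0], 0.12]
    - [[0, 0, 0], 0.12]
    - [[0, 0, 0], 0.12]
    - [[0, 0, 0], 0.12]
    - [[0, 0, 0], 0.12]
  gripper: 0

```text
time_s: 1.22
position: [0.2223, 0.584, 0.2227]
tcp_rot: [[0.834, 0.551, 0.0], [0.551, -0.834, 0.0], [0.0, 0.0, -1.0]]
force: [0.4, 0.3, -0.0]
opening: 1.003
```

>>> send_rows:
  motion:
    - [[0, 0, 0], 0.12]
    - [[0, 0, 0], 0.12]
    - [[0, 0, 0], 0.12]
    - [[0, 0, 0], 0.12]
    - [[0, 0, 0], 0.12]

```text
time_s: 1.63
position: [0.2223, 0.584, 0.2228]
tcp_rot: [[0.999, -0.041, 0.0], [-0.041, -0.999, 0.0], [0.0, -0.0, -1.0]]
force: [0.0, 0.2, -0.0]
opening: 1.001
```

```bash
cat >> h.py <<'E'
def go(x,y,z):
    s=bot.read_state();R=np.array(s['tcp_rot']);d=R.T@(np.array([x,y,z])-s['position'])*1000
    print('t',s['time_s'],'pos',np.round(s['position'],4),'yaw fix',round(np.arctan2(R[1,0],R[0,0]),4),'delta mm',np.round(d,1),'rows',round(np.linalg.norm(d)/40,1),'F',np.round(s['force'],1),'op',round(s['opening'],3))
E
python3 -c "
from h import *
go(.447,.0175,.15)"
```

```text
t 1.6333 pos [0.2223 0.584  0.2228] yaw fix -0.0409 delta mm [247.7 556.9  72.7] rows 15.3 F [ 0.   0.2 -0. ] op 1.001
```

>>> send_rows:
  motion:
    - [[15, 37, 0], -0.04]
    - [[15, 37, 0], 0]
    - [[15, 37, 0], 0]
    - [[15, 37, 0], 0]
    - [[15, 37, 0], 0]

```text
time_s: 2.05
position: [0.2956, 0.401, 0.2219]
tcp_rot: [[1.0, 0.006, 0.004], [0.006, -1.0, 0.01], [0.004, -0.009, -1.0]]
force: [0.9, 0.2, 0.4]
opening: 0.999
```

>>> send_rows:
  motion:
    - [[15, 37, 0], 0]
    - [[15, 37, 0], 0]
    - [[15, 37, 0], 0]
    - [[15, 37, 0], 0]
    - [[15, 37, 0], 0]

```text
time_s: 2.47
position: [0.3741, 0.2084, 0.2219]
tcp_rot: [[1.0, 0.01, 0.009], [0.01, -1.0, 0.011], [0.009, -0.011, -1.0]]
force: [0.2, -1.0, 0.4]
opening: 1.0
```

```bash
python3 -c "
from h import *
go(.447,.0175,.08)"
```

```text
t 2.4667 pos [0.3741 0.2084 0.2219] yaw fix 0.0103 delta mm [ 69.7 193.2 140.4] rows 6.2 F [ 0.2 -1.   0.4] op 1.0
```

>>> send_rows:
  motion:
    - [[14, 38, 0], 0]
    - [[14, 38, 0], 0]
    - [[14, 38, 0], 0]
    - [[14, 38, 0], 0]
    - [[14, 38, 0], 0]

```text
time_s: 2.88
position: [0.4476, 0.013, 0.2225]
tcp_rot: [[1.0, 0.01, 0.015], [0.01, -1.0, 0.011], [0.015, -0.011, -1.0]]
force: [1.2, 0.8, -0.4]
opening: 0.998
```

>>> send_rows:
  motion:
    - [[0, 0, 30], 0]
    - [[0, 0, 30], 0]
    - [[0, 0, 30], 0]
    - [[0, 0, 20], 0]
    - [[0, 0, 0], 0]

```text
time_s: 3.3
position: [0.4628, 0.0, 0.1131]
tcp_rot: [[0.999, -0.007, 0.037], [-0.007, -1.0, 0.003], [0.037, -0.003, -0.999]]
force: [-1.2, -0.1, 0.5]
opening: 0.995
```

```bash
python3 -c "
from h import *
go(.447,.0175,.08);print(np.round(bot.read_state()['tcp_rot'],4))"
```

```text
t 3.3 pos [0.4628 0.     0.1131] yaw fix -0.007 delta mm [-17.1 -17.3  32.6] rows 1.0 F [-1.2 -0.1  0.5] op 0.995
[[ 0.9993 -0.0069  0.0374]
 [-0.007  -1.      0.003 ]
 [ 0.0374 -0.0033 -0.9993]]
```

>>> send_rows:
  motion:
    - [[0, 0, 0], 0]
    - [[0, 0, 0], 0]
    - [[0, 0, 0], 0]
    - [[0, 0, 0], 0]
    - [[0, 0, 0], 0]

```text
time_s: 3.72
position: [0.4648, 0.0001, 0.1165]
tcp_rot: [[0.999, -0.006, 0.042], [-0.006, -1.0, 0.002], [0.042, -0.002, -0.999]]
force: [-1.3, -0.8, 0.0]
opening: 0.998
```

```bash
python3 -c "
from h import *
go(.447,.0175,.08);print(np.round(bot.read_state()['tcp_rot'],4))"
```

```text
t 3.7167 pos [4.648e-01 1.000e-04 1.165e-01] yaw fix -0.0058 delta mm [-19.4 -17.2  35.8] rows 1.1 F [-1.3 -0.8  0. ] op 0.998
[[ 0.9991 -0.0057  0.0421]
 [-0.0058 -1.      0.0019]
 [ 0.0421 -0.0022 -0.9991]]
```

>>> send_rows:
  motion:
    - [[-3, -3, 0], 0]
    - [[-3, -3, 0], 0]
    - [[-3, -3, 0], 0]
    - [[-3, -3, 0], 0]
    - [[-3, -3, 0], 0]

```text
time_s: 4.13
position: [0.4505, 0.0163, 0.1186]
tcp_rot: [[0.999, -0.005, 0.049], [-0.005, -1.0, 0.0], [0.049, -0.001, -0.999]]
force: [0.3, 0.7, 0.3]
opening: 1.0
```

```bash
python3 -c "
from h import *
go(.447,.0175,.08);print(np.round(bot.read_state()['tcp_rot'],4))"
```

```text
t 4.1333 pos [0.4505 0.0163 0.1186] yaw fix -0.0053 delta mm [-5.4 -1.1 38.4] rows 1.0 F [0.3 0.7 0.3] op 1.0
[[ 9.988e-01 -5.300e-03  4.870e-02]
 [-5.300e-03 -1.000e+00  4.000e-04]
 [ 4.870e-02 -7.000e-04 -9.988e-01]]
```

>>> send_rows:
  motion:
    - [[0, 0, 0], 0]
    - [[0, 0, 0], 0]
    - [[0, 0, 0], 0]
    - [[0, 0, 0], 0]
    - [[0, 0, 0], 0]

```text
time_s: 4.55
position: [0.4488, 0.0176, 0.1183]
tcp_rot: [[0.999, -0.004, 0.047], [-0.004, -1.0, 0.001], [0.047, -0.001, -0.999]]
force: [-0.2, -0.8, -0.7]
opening: 1.0
```

```bash
python3 -c "
from h import *
go(.447,.0175,.08);print(np.round(bot.read_state()['tcp_rot'],4),bot.read_state()['joint_positions'].round(3),bot.read_state()['qvel'].round(3))"
```

```text
t 4.55 pos [0.4488 0.0176 0.1183] yaw fix -0.0037 delta mm [-3.6  0.2 38.2] rows 1.0 F [-0.2 -0.8 -0.7] op 1.0
[[ 9.989e-01 -3.700e-03  4.670e-02]
 [-3.700e-03 -1.000e+00  9.000e-04]
 [ 4.670e-02 -1.100e-03 -9.989e-01]] [-12.504  26.602 114.499   1.067  36.299 -13.137] [-0.011  0.195 -0.138 -0.064 -0.14   0.082]
```

>>> send_rows:
  motion:
    - [[0, 0, -40], 0]
    - [[0, 0, -40], 0]
    - [[0, 0, 0], 0]
    - [[0, 0, 0], 0]
    - [[0, 0, 0], 0]

```text
time_s: 4.97
position: [0.4449, 0.0168, 0.1963]
tcp_rot: [[0.999, -0.005, 0.035], [-0.005, -1.0, 0.003], [0.035, -0.004, -0.999]]
force: [0.3, 0.3, -0.4]
opening: 0.998
```

```bash
cat >> h.py <<'E'
def tilt():
    s=bot.read_state();R=np.array(s['tcp_rot']);print('t',round(s['time_s'],2),'pos',np.round(s['position'],4),'z',np.round(R[:2,2],4),'yaw',np.round(np.arctan2(R[1,0],R[0,0]),4),'q',s['joint_positions'].round(2))
E
python3 -c "
from h import *
tilt()"
```

```text
t 4.97 pos [0.4449 0.0168 0.1963] z [0.035  0.0034] yaw -0.0053 q [-12.72  18.08 110.06   0.82  49.95 -12.94]
```

>>> send_rows:
  motion:
    - [[0, 0, 8], 0]
    - [[0, 0, 8], 0]
    - [[0, 0, 8], 0]
    - [[0, 0, 8], 0]
    - [[0, 0, 8], 0]

```text
time_s: 5.38
position: [0.4444, 0.0171, 0.1505]
tcp_rot: [[1.0, -0.006, 0.031], [-0.006, -1.0, 0.004], [0.031, -0.004, -1.0]]
force: [0.2, 0.1, 0.4]
opening: 0.998
```

```bash
python3 -c "
from h import *
tilt()"
```

```text
t 5.38 pos [0.4444 0.0171 0.1505] z [0.0308 0.0043] yaw -0.006 q [-12.69  22.91 112.77   0.92  42.65 -13.02]
```

>>> send_rows:
  motion:
    - [[0, 0, 8], 0]
    - [[0, 0, 8], 0]
    - [[0, 0, 8], 0]
    - [[0, 0, 8], 0]
    - [[0, 0, 0], 0]

```text
time_s: 5.8
position: [0.4384, 0.0186, 0.1074]
tcp_rot: [[1.0, -0.007, 0.012], [-0.007, -1.0, 0.008], [0.012, -0.008, -1.0]]
force: [-0.7, -0.1, -0.8]
opening: 1.003
```

```bash
python3 -c "
from h import *
tilt()"
```

```text
t 5.8 pos [0.4384 0.0186 0.1074] z [0.0118 0.0084] yaw -0.0067 q [-12.67  27.88 114.95   1.04  36.62 -13.12]
```

>>> send_rows:
  motion:
    - [[2, 0, 8], 0]
    - [[2, 0, 8], 0]
    - [[2, 0, 8], 0]
    - [[1, 0, 8], 0]
    - [[0, 0, 8], 0]

```text
time_s: 6.22
position: [0.4457, 0.019, 0.0625]
tcp_rot: [[1.0, -0.007, 0.009], [-0.007, -1.0, 0.009], [0.009, -0.009, -1.0]]
force: [0.5, 1.0, -1.1]
opening: 1.0
```

```bash
python3 -c "
from h import *
tilt();go(.447,.0175,.009)"
```

```text
t 6.22 pos [0.4457 0.019  0.0625] z [0.0094 0.0089] yaw -0.0069 q [-12.4   33.78 115.5    1.22  30.31 -13.06]
t 6.2167 pos [0.4457 0.019  0.0625] yaw fix -0.0069 delta mm [ 0.9  2.  53.5] rows 1.3 F [ 0.5  1.  -1.1] op 1.0
```

>>> send_rows:
  motion:
    - [[0, 0, 8], 0]
    - [[0, 1, 8], 0]
    - [[0, 0, 8], 0]
    - [[0, 1, 8], 0]
    - [[0, 0, 2], 0]

```text
time_s: 6.63
position: [0.4458, 0.0173, 0.0235]
tcp_rot: [[1.0, -0.007, 0.008], [-0.007, -1.0, 0.009], [0.008, -0.009, -1.0]]
force: [-0.1, 0.6, -1.0]
opening: 1.001
```

```bash
python3 -c "
from h import *
tilt();go(.447,.0175,.009)"
```

```text
t 6.63 pos [0.4458 0.0173 0.0235] z [0.0081 0.0092] yaw -0.0068 q [-12.63  38.81 116.36   1.48  24.49 -13.59]
t 6.6333 pos [0.4458 0.0173 0.0235] yaw fix -0.0068 delta mm [ 1.1 -0.1 14.5] rows 0.4 F [-0.1  0.6 -1. ] op 1.001
```

>>> send_rows:
  motion:
    - [[1, 0, 4], 0]
    - [[0, 0, 4], 0]
    - [[0, 0, 4], 0]
    - [[0, 0, 2], 0]
    - [[0, 0, 0], 0]

```text
time_s: 7.05
position: [0.4471, 0.0172, 0.0076]
tcp_rot: [[1.0, -0.007, 0.008], [-0.007, -1.0, 0.009], [0.008, -0.009, -1.0]]
force: [-0.2, -0.8, 0.7]
opening: 1.001
```

```bash
python3 - <<'E'
from h import *
tilt();go(.447,.0175,.009)
c=capture('side');cv2.imwrite('pics/s2.png',cv2.resize(c['image'][130:300,300:520],None,fx=3.5,fy=3.5))
E
```

```text
t 7.05 pos [0.4471 0.0172 0.0076] z [0.0079 0.0092] yaw -0.0071 q [-12.59  40.93 116.41   1.62  22.34 -13.68]
t 7.05 pos [0.4471 0.0172 0.0076] yaw fix -0.0071 delta mm [-0.1 -0.3 -1.4] rows 0.0 F [-0.2 -0.8  0.7] op 1.001
```

View pics/s2.png

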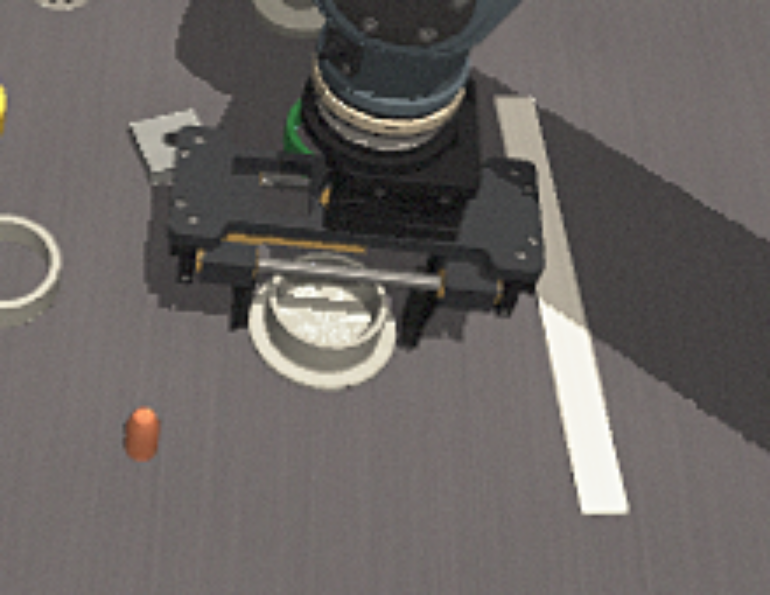

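The fingers straddle the cup wall (crop ~(325,300)) above the flange. Closing.

>>> send_rows:
  motion:
    - [[0, 0, 0], 0]
    - [[0, 0, 0], 0]
    - [[0, 0, 0], 0]
    - [[0, 0, 0], 0]
    - [[0, 0, 0], 0]
  gripper: 1

```text
time_s: 7.52
position: [0.4477, 0.0172, 0.0086]
tcp_rot: [[1.0, -0.007, 0.01], [-0.007, -1.0, 0.009], [0.01, -0.009, -1.0]]
force: [-0.2, 0.7, -1.8]
opening: 0.757
```

>>> send_rows:
  motion:
    - [[0, 0, 0], 0]
    - [[0, 0, 0], 0]
    - [[0, 0, 0], 0]
    - [[0, 0, 0], 0]
    - [[0, 0, 0], 0]

```text
time_s: 7.93
position: [0.4475, 0.0173, 0.0085]
tcp_rot: [[1.0, -0.007, 0.009], [-0.007, -1.0, 0.009], [0.009, -0.009, -1.0]]
force: [-0.3, 0.4, -0.4]
opening: 0.76
```

```bash
python3 - <<'E'
from h import *
tilt();go(.447,.0175,.009)
E
```

```text
t 7.93 pos [0.4475 0.0173 0.0085] z [0.0095 0.0089] yaw -0.0068 q [-12.58  40.8  116.41   1.62  22.37 -13.68]
t 7.9333 pos [0.4475 0.0173 0.0085] yaw fix -0.0068 delta mm [-0.5 -0.2 -0.5] rows 0.0 F [-0.3  0.4 -0.4] op 0.76
```

>>> send_rows:
  motion:
    - [[0, 0, -16], 0]
    - [[0, 0, -20], 0]
    - [[0, 0, -20], 0]
    - [[0, 0, -20], 0]
    - [[0, 0, -16], 0]

```text
time_s: 8.35
position: [0.4427, 0.0171, 0.0997]
tcp_rot: [[1.0, -0.007, -0.003], [-0.007, -1.0, 0.012], [-0.003, -0.012, -1.0]]
force: [-0.2, 0.5, -2.4]
opening: 0.762
```

```bash
python3 - <<'E'
from h import *
tilt();go(.447,.2795,.07)
E
```

```text
t 8.35 pos [0.4427 0.0171 0.0997] z [-0.0034  0.0117] yaw -0.0073 q [-12.74  29.23 114.05   1.01  37.06 -13.13]
t 8.35 pos [0.4427 0.0171 0.0997] yaw fix -0.0073 delta mm [   2.5 -262.1   32.7] rows 6.6 F [-0.2  0.5 -2.4] op 0.762
```

>>> send_rows:
  motion:
    - [[0, -26, 0], 0]
    - [[0, -26, 0], 0]
    - [[0, -26, 0], 0]
    - [[0, -26, 0], 0]
    - [[0, -26, 0], 0]

```text
time_s: 8.77
position: [0.4469, 0.1463, 0.105]
tcp_rot: [[1.0, -0.018, 0.006], [-0.018, -1.0, 0.009], [0.006, -0.009, -1.0]]
force: [-0.3, -0.6, -2.5]
opening: 0.762
```

>>> send_rows:
  motion:
    - [[0, -26, 0], 0]
    - [[0, -26, 0], 0]
    - [[0, -26, 0], 0]
    - [[0, -26, 0], 0]
    - [[0, -20, 0], 0]

```text
time_s: 9.18
position: [0.4452, 0.2767, 0.105]
tcp_rot: [[1.0, -0.018, 0.001], [-0.018, -1.0, 0.008], [0.001, -0.008, -1.0]]
force: [1.0, 0.6, -2.4]
opening: 0.761
```

```bash
python3 - <<'E'
from h import *
tilt();go(.447,.2795,.07)
E
```

```text
t 9.18 pos [0.4452 0.2767 0.105 ] z [0.0009 0.0079] yaw -0.0176 q [ 19.39  32.62 102.77   0.59  44.41  19.98]
t 9.1833 pos [0.4452 0.2767 0.105 ] yaw fix -0.0176 delta mm [ 1.7 -2.5 35. ] rows 0.9 F [ 1.   0.6 -2.4] op 0.761
```

>>> send_rows:
  motion:
    - [[0, 0, 8], -0.017]
    - [[1, -1, 8], 0]
    - [[0, 0, 8], 0]
    - [[0, 0, 8], 0]
    - [[0, 0, 0], 0]

```text
time_s: 9.6
position: [0.4441, 0.2801, 0.0692]
tcp_rot: [[1.0, 0.005, -0.001], [0.005, -1.0, 0.007], [-0.001, -0.007, -1.0]]
force: [-0.1, 0.0, -3.4]
opening: 0.755
```

```bash
python3 - <<'E'
from h import *
tilt();go(.447,.2795,.05)
t=capture('top');s=capture('side')
cv2.imwrite('pics/a3.png',np.hstack([cv2.resize(c['image'][y:y+130,x:x+130],None,fx=3,fy=3) for c,x,y in((t,140,210),(s,330,260))]))
E
```

```text
t 9.6 pos [0.4441 0.2801 0.0692] z [-0.0014  0.0073] yaw 0.0055 q [ 19.79  36.3  103.73   0.66  39.91  18.97]
t 9.6 pos [0.4441 0.2801 0.0692] yaw fix 0.0055 delta mm [ 3.   0.8 19.2] rows 0.5 F [-0.1  0.  -3.4] op 0.755
```

View pics/a3.png

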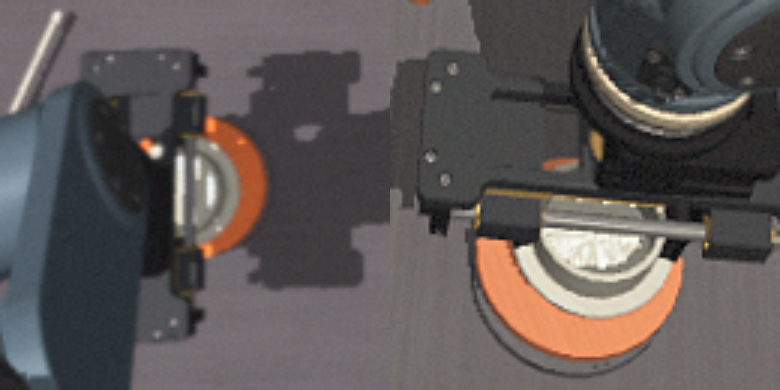

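The cup is held level over the disc and roughly concentric with it. Lowering.

>>> send_rows:
  motion:
    - [[1, 0, 5], 0]
    - [[1, 0, 5], 0]
    - [[1, 1, 4], 0]
    - [[0, 0, 3], 0]
    - [[0, 0, 1], 0]

```text
time_s: 10.12
position: [0.4498, 0.2776, 0.0515]
tcp_rot: [[1.0, 0.002, 0.002], [0.002, -1.0, 0.009], [0.002, -0.009, -1.0]]
force: [-0.0, -0.3, -2.6]
opening: 0.761
```

```bash
python3 - <<'E'
from h import *
tilt();go(.447,.2795,.0485)
E
```

```text
t 10.12 pos [0.4498 0.2776 0.0515] z [0.0024 0.0085] yaw 0.0015 q [ 19.32  38.24 103.82   0.68  37.65  18.69]
t 10.1167 pos [0.4498 0.2776 0.0515] yaw fix 0.0015 delta mm [-2.8 -1.8  3. ] rows 0.1 F [-0.  -0.3 -2.6] op 0.761
```

>>> send_rows:
  motion:
    - [[-1, -1, 1], 0]
    - [[-1, -1, 1], 0]
    - [[0, 0, 1], 0]
    - [[0, 0, 1], 0]
    - [[0, 0, 0], 0]

```text
time_s: 10.53
position: [0.448, 0.2799, 0.0491]
tcp_rot: [[1.0, 0.002, 0.004], [0.002, -1.0, 0.009], [0.004, -0.009, -1.0]]
force: [0.3, 0.3, -3.1]
opening: 0.76
```

```bash
python3 - <<'E'
from h import *
tilt();go(.447,.2795,.0485)
E
```

```text
t 10.53 pos [0.448  0.2799 0.0491] z [0.0042 0.0086] yaw 0.0021 q [ 19.64  38.46 104.     0.63  37.16  19.02]
t 10.5333 pos [0.448  0.2799 0.0491] yaw fix 0.0021 delta mm [-1.   0.4  0.6] rows 0.0 F [ 0.3  0.3 -3.1] op 0.76
```

Within about 1 mm of contact. Lowering the last bit, then opening.

>>> send_rows:
  motion:
    - [[0, 0, 1], 0]
    - [[0, 0, 0], 0]
    - [[0, 0, 0], 0]
    - [[0, 0, 0], 0]
    - [[0, 0, 0], 0]

```text
time_s: 10.95
position: [0.4482, 0.2805, 0.0486]
tcp_rot: [[1.0, 0.003, 0.006], [0.003, -1.0, 0.009], [0.006, -0.009, -1.0]]
force: [-1.2, 0.0, 0.8]
opening: 0.757
```

>>> send_rows:
  motion:
    - [[0, 0, 0], 0]
    - [[0, 0, 0], 0]
    - [[0, 0, 0], 0]
    - [[0, 0, 0], 0]
    - [[0, 0, 0], 0]
  gripper: 0

```text
time_s: 11.37
position: [0.449, 0.2809, 0.0489]
tcp_rot: [[1.0, 0.003, 0.007], [0.003, -1.0, 0.01], [0.007, -0.01, -1.0]]
force: [-0.4, 0.2, 0.1]
opening: 0.983
```

>>> send_rows:
  motion:
    - [[0, 0, -10], 0]
    - [[0, 0, -20], 0]
    - [[0, 0, -20], 0]
    - [[0, 0, -20], 0]
    - [[0, 0, -10], 0]

```text
time_s: 11.78
position: [0.4465, 0.2793, 0.1313]
tcp_rot: [[1.0, 0.002, 0.0], [0.002, -1.0, 0.008], [0.0, -0.008, -1.0]]
force: [1.0, -1.1, 0.2]
opening: 0.998
```

```bash
python3 - <<'E'
from h import *
tilt();go(.652,.189,.12)
E
```

```text
t 11.78 pos [0.4465 0.2793 0.1313] z [0.0003 0.0076] yaw 0.0024 q [ 19.62  30.26 101.34   0.54  48.24  19.13]
t 11.7833 pos [0.4465 0.2793 0.1313] yaw fix 0.0024 delta mm [205.3  90.9  10.6] rows 5.6 F [ 1.  -1.1  0.2] op 0.998
```

>>> send_rows:
  motion:
    - [[23, 10, 0], 0]
    - [[23, 10, 0], 0]
    - [[23, 10, 0], 0]
    - [[23, 10, 0], 0]
    - [[23, 10, 0], 0]

```text
time_s: 12.2
position: [0.5605, 0.231, 0.1397]
tcp_rot: [[1.0, 0.01, 0.004], [0.01, -1.0, 0.01], [0.004, -0.01, -1.0]]
force: [0.5, 0.1, -0.1]
opening: 1.003
```

>>> send_rows:
  motion:
    - [[23, 10, 0], 0]
    - [[23, 10, 0], 0]
    - [[23, 10, 0], 0]
    - [[15, 8, 0], 0]
    - [[0, 0, 0], 0]

```text
time_s: 12.62
position: [0.654, 0.1891, 0.1448]
tcp_rot: [[1.0, 0.007, 0.012], [0.006, -1.0, 0.01], [0.012, -0.01, -1.0]]
force: [0.9, -0.1, 0.4]
opening: 1.0
```

```bash
python3 - <<'E'
from h import *
tilt();go(.652,.189,.04)
t=capture('top');s=capture('side')
print(fit([s],'cup',.447,.2795,.04),fit([t],'cup',.447,.2795,.04))
for y0 in(.184,.189,.194): print(fit([s],'sleeve',.652,y0,0,.006),fit([t],'sleeve',.652,y0,0,.006))
cv2.imwrite('pics/a4.png',np.hstack([cv2.resize(c['image'][y:y+150,x:x+130],None,fx=3,fy=3) for c,x,y in((t,140,210),(s,330,240))]))
cv2.imwrite('pics/a4b.png',np.hstack([cv2.resize(c['image'][y:y+150,x:x+130],None,fx=3,fy=3) for c,x,y in((t,180,130),(s,220,200))]))
E
```

```text
t 12.62 pos [0.654  0.1891 0.1448] z [0.0123 0.0099] yaw 0.0065 q [ 6.52 39.09 78.07  0.55 62.07  5.89]
t 12.6167 pos [0.654  0.1891 0.1448] yaw fix 0.0065 delta mm [ -3.3   1.1 104.8] rows 2.6 F [ 0.9 -0.1  0.4] op 1.0
(0.447, 0.2805, np.float64(352.37981833396964)) (0.4475, 0.261, np.float64(191.55270975737506))
(0.6505, 0.1895, np.float64(267.5101286338967)) (0.651, 0.1835, np.float64(190.3847344177328))
(0.6515000000000001, 0.1865, np.float64(269.12396641770954)) (0.651, 0.1835, np.float64(190.3847344177328))
(0.6505, 0.1895, np.float64(267.5101286338967)) (0.6515000000000001, 0.1855, np.float64(182.24167274583974))
```

View pics/a4.png

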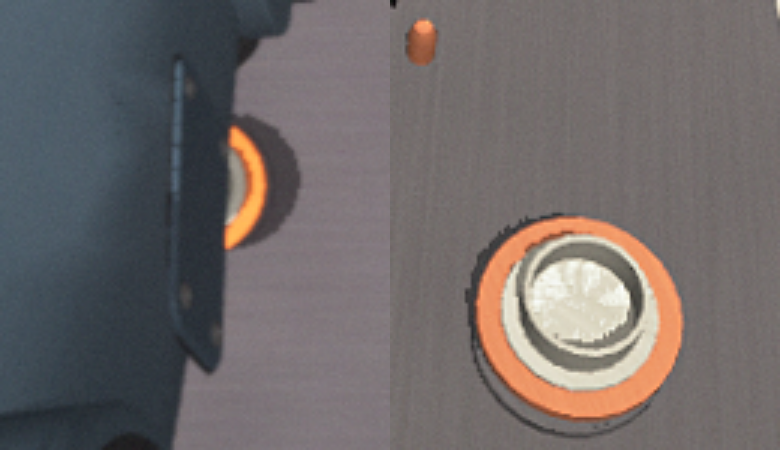

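View pics/a4b.png

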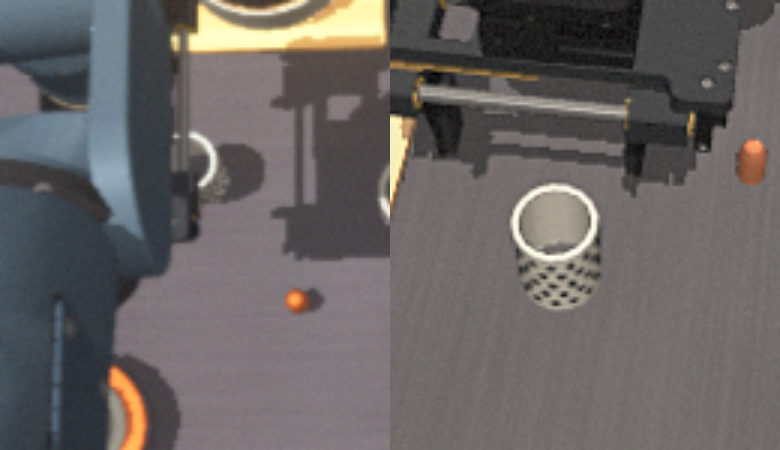

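The cup sits on the disc at about (0.447, 0.280). The bright sleeve rim is at side (275,275). I'll refine the sleeve position from the rim ellipse.

```bash
python3 - <<'E'
from h import *
s=capture('side')
g=s['image'][255:305,250:300].min(axis=2)
m=(g>190).astype(np.uint8)
cs,_=cv2.findContours(m,cv2.RETR_EXTERNAL,cv2.CHAIN_APPROX_NONE)
k=max(cs,key=cv2.contourArea);e=cv2.fitEllipse(k);print(e)
uv=np.array(e[0])+[250,255];print(uv,atz(s,uv,.065)); print(proj(s,circ(.651,.189,.024,.065)).mean(0), np.ptp(proj(s,circ(.651,.189,.024,.065)),axis=0))
E
```

```text
((24.380441665649414, 18.87244987487793), (24.309099197387695, 27.392587661743164), 82.37738800048828)
[274.38044167 273.87244987] [0.65012558 0.18986848 0.065     ]
[273.94816176 273.4701394 ] [28.61587339 25.32774717]
```

>>> send_rows:
  motion:
    - [[-1, 0, 10], 0]
    - [[-1, 0, 12], 0]
    - [[-1, 0, 12], 0]
    - [[0, 0, 12], 0]
    - [[0, 0, 12], 0]

```text
time_s: 13.18
position: [0.6407, 0.1959, 0.0842]
tcp_rot: [[1.0, 0.014, 0.005], [0.014, -1.0, 0.011], [0.005, -0.011, -1.0]]
force: [0.4, 0.1, 0.2]
opening: 1.002
```

```bash
python3 - <<'E'
from h import *
tilt();go(.6505,.1895,.038)
E
```

```text
t 13.18 pos [0.6407 0.1959 0.0842] z [0.005  0.0114] yaw 0.0139 q [ 7.18 42.84 81.62  0.74 55.17  5.96]
t 13.1833 pos [0.6407 0.1959 0.0842] yaw fix 0.0139 delta mm [ 9.4  7.  46.1] rows 1.2 F [0.4 0.1 0.2] op 1.002
```

>>> send_rows:
  motion:
    - [[4, 3, 0], 0.007]
    - [[4, 3, 0], 0]
    - [[2, 1, 0], 0]
    - [[0, 0, 0], 0]
    - [[0, 0, 0], 0]

```text
time_s: 13.6
position: [0.6479, 0.1889, 0.0785]
tcp_rot: [[1.0, 0.008, -0.005], [0.008, -1.0, 0.01], [-0.004, -0.01, -1.0]]
force: [0.3, -0.2, -0.7]
opening: 1.0
```

```bash
python3 - <<'E'
from h import *
tilt();go(.6505,.1895,.038)
E
```

```text
t 13.6 pos [0.6479 0.1889 0.0785] z [-0.0045  0.0102] yaw 0.0078 q [ 6.51 43.77 80.51  0.73 55.92  5.65]
t 13.6 pos [0.6479 0.1889 0.0785] yaw fix 0.0078 delta mm [ 2.8 -0.2 40.5] rows 1.0 F [ 0.3 -0.2 -0.7] op 1.0
```

>>> send_rows:
  motion:
    - [[1, 0, 5], 0]
    - [[1, 0, 5], 0]
    - [[1, 0, 5], 0]
    - [[1, 0, 5], 0]
    - [[0, 0, 5], 0]

```text
time_s: 14.02
position: [0.655, 0.1891, 0.0546]
tcp_rot: [[1.0, 0.007, 0.002], [0.007, -1.0, 0.011], [0.002, -0.011, -1.0]]
force: [1.0, 0.4, 0.1]
opening: 0.997
```

```bash
python3 - <<'E'
from h import *
tilt();go(.6505,.1895,.038)
E
```

```text
t 14.02 pos [0.655  0.1891 0.0546] z [0.0024 0.011 ] yaw 0.007 q [ 6.45 45.9  80.3   0.76 53.6   5.6 ]
t 14.0167 pos [0.655  0.1891 0.0546] yaw fix 0.007 delta mm [-4.5 -0.3 16.6] rows 0.4 F [1.  0.4 0.1] op 0.997
```

>>> send_rows:
  motion:
    - [[-1, 0, 4], 0]
    - [[-1, 0, 4], 0]
    - [[-1, 0, 4], 0]
    - [[0, 0, 4], 0]
    - [[0, 0, 0], 0]

```text
time_s: 14.43
position: [0.6499, 0.1892, 0.0345]
tcp_rot: [[1.0, 0.007, -0.002], [0.007, -1.0, 0.011], [-0.002, -0.011, -1.0]]
force: [0.0, 0.7, 0.0]
opening: 1.001
```

```bash
python3 - <<'E'
from h import *
tilt();go(.6505,.1895,.038)
E
```

```text
t 14.43 pos [0.6499 0.1892 0.0345] z [-0.0018  0.0106] yaw 0.0073 q [ 6.52 47.27 81.24  0.79 51.53  5.61]
t 14.4333 pos [0.6499 0.1892 0.0345] yaw fix 0.0073 delta mm [ 0.6 -0.3 -3.5] rows 0.1 F [0.  0.7 0. ] op 1.001
```

>>> send_rows:
  motion:
    - [[0, 0, -3], 0]
    - [[0, 0, 0], 0]
    - [[0, 0, 0], 0]
    - [[0, 0, 0], 0]
    - [[0, 0, 0], 0]
  gripper: 1

```text
time_s: 14.85
position: [0.6503, 0.1893, 0.0383]
tcp_rot: [[1.0, 0.007, -0.001], [0.007, -1.0, 0.011], [-0.001, -0.011, -1.0]]
force: [0.1, -0.8, 1.1]
opening: 0.708
```

>>> send_rows:
  motion:
    - [[0, 0, 0], 0]
    - [[0, 0, 0], 0]
    - [[0, 0, 0], 0]
    - [[0, 0, 0], 0]
    - [[0, 0, 0], 0]

```text
time_s: 15.27
position: [0.6508, 0.1894, 0.0389]
tcp_rot: [[1.0, 0.007, 0.0], [0.007, -1.0, 0.011], [0.0, -0.011, -1.0]]
force: [0.6, 0.8, -0.1]
opening: 0.536
```

```bash
python3 - <<'E'
from h import *
tilt();go(.6505,.1895,.038)
E
```

```text
t 15.27 pos [0.6508 0.1894 0.0389] z [0.0003 0.0109] yaw 0.0074 q [ 6.52 46.94 81.14  0.78 51.84  5.61]
t 15.2667 pos [0.6508 0.1894 0.0389] yaw fix 0.0074 delta mm [-0.3 -0.1  0.9] rows 0.0 F [ 0.6  0.8 -0.1] op 0.536
```

>>> send_rows:
  motion:
    - [[0, 0, 0], 0]
    - [[0, 0, 0], 0]
    - [[0, 0, 0], 0]
    - [[0, 0, 0], 0]
    - [[0, 0, 0], 0]

```text
time_s: 15.68
position: [0.6508, 0.1894, 0.0389]
tcp_rot: [[1.0, 0.007, 0.0], [0.007, -1.0, 0.011], [0.0, -0.011, -1.0]]
force: [-1.4, 0.4, -1.2]
opening: 0.534
```

```bash
python3 - <<'E'
from h import *
tilt();go(.6505,.1895,.038)
c=capture('side');cv2.imwrite('pics/s5.png',cv2.resize(c['image'][190:330,180:360],None,fx=4,fy=4))
E
```

```text
t 15.68 pos [0.6508 0.1894 0.0389] z [0.0002 0.0109] yaw 0.0074 q [ 6.52 46.94 81.14  0.79 51.85  5.61]
t 15.6833 pos [0.6508 0.1894 0.0389] yaw fix 0.0074 delta mm [-0.3 -0.1  0.9] rows 0.0 F [-1.4  0.4 -1.2] op 0.534
```

View pics/s5.png

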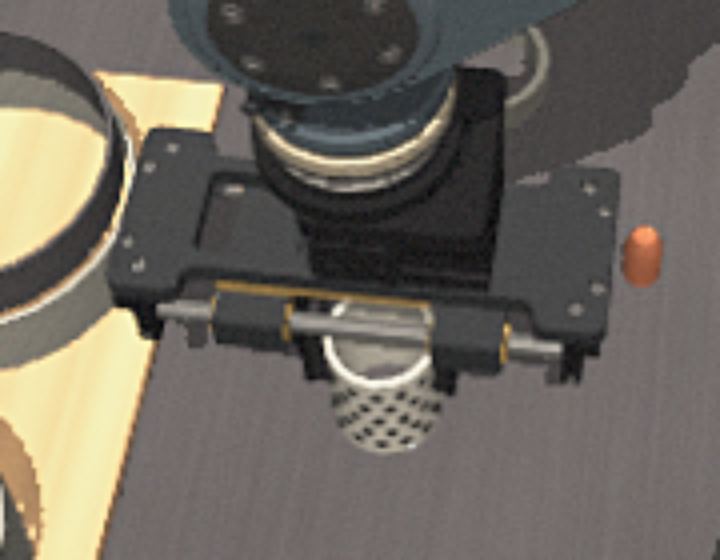

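The sleeve is gripped near the top (rim at crop (385,345)). Lifting.

>>> send_rows:
  motion:
    - [[0, 0, -14], 0]
    - [[0, 0, -20], 0]
    - [[0, 0, -22], 0]
    - [[0, 0, -22], 0]
    - [[0, 0, -16], 0]

```text
time_s: 16.15
position: [0.6461, 0.1877, 0.1328]
tcp_rot: [[1.0, 0.007, -0.014], [0.007, -1.0, 0.009], [-0.014, -0.009, -1.0]]
force: [0.8, 0.4, -0.7]
opening: 0.536
```

```bash
python3 - <<'E'
from h import *
tilt();go(.447,.2800,.14)
E
```

```text
t 16.15 pos [0.6461 0.1877 0.1328] z [-0.014   0.0092] yaw 0.0074 q [ 6.42 39.89 78.59  0.69 62.26  5.68]
t 16.15 pos [0.6461 0.1877 0.1328] yaw fix 0.0074 delta mm [-198.5  -93.8   -3.5] rows 5.5 F [ 0.8  0.4 -0.7] op 0.536
```

>>> send_rows:
  motion:
    - [[-22, -10, -3], 0]
    - [[-22, -10, -3], 0]
    - [[-22, -10, -2], 0]
    - [[-22, -10, -2], 0]
    - [[-22, -10, 0], 0]

```text
time_s: 16.57
position: [0.543, 0.236, 0.1555]
tcp_rot: [[1.0, 0.001, 0.01], [0.001, -1.0, 0.012], [0.01, -0.012, -1.0]]
force: [0.5, 0.3, -1.0]
opening: 0.535
```

>>> send_rows:
  motion:
    - [[-22, -11, 0], 0]
    - [[-22, -11, 0], 0]
    - [[-22, -11, 0], 0]
    - [[-16, -8, 0], 0]
    - [[0, 0, 0], 0]

```text
time_s: 16.98
position: [0.4513, 0.2794, 0.1603]
tcp_rot: [[1.0, 0.003, 0.009], [0.003, -1.0, 0.012], [0.009, -0.012, -1.0]]
force: [0.3, -0.1, -0.5]
opening: 0.535
```

```bash
python3 - <<'E'
from h import *
tilt();go(.447,.2800,.13)
E
```

```text
t 16.98 pos [0.4513 0.2794 0.1603] z [0.0091 0.0124] yaw 0.003 q [19.4  27.71 99.81  0.63 51.76 18.84]
t 16.9833 pos [0.4513 0.2794 0.1603] yaw fix 0.003 delta mm [-4.6 -0.2 30.2] rows 0.8 F [ 0.3 -0.1 -0.5] op 0.535
```

>>> send_rows:
  motion:
    - [[-1, 0, 6], 0]
    - [[-1, 0, 6], 0]
    - [[0, 0, 6], 0]
    - [[0, 0, 6], 0]
    - [[0, 0, 0], 0]

```text
time_s: 17.4
position: [0.4529, 0.2797, 0.1365]
tcp_rot: [[1.0, 0.003, 0.016], [0.003, -1.0, 0.014], [0.016, -0.014, -1.0]]
force: [-0.3, 0.2, -0.4]
opening: 0.534
```

```bash
python3 - <<'E'
from h import *
tilt();go(.4475,.2800,.12)
E
```

```text
t 17.4 pos [0.4529 0.2797 0.1365] z [0.0157 0.0138] yaw 0.0031 q [ 19.4   29.82 101.02   0.6   48.05  18.82]
t 17.4 pos [0.4529 0.2797 0.1365] yaw fix 0.0031 delta mm [-5.6 -0.1 16.4] rows 0.4 F [-0.3  0.2 -0.4] op 0.534
```

>>> send_rows:
  motion:
    - [[-2, 0, 4], 0]
    - [[-2, 0, 4], 0]
    - [[-2, 0, 3], 0]
    - [[0, 0, 2], 0]
    - [[0, 0, 0], 0]

```text
time_s: 17.82
position: [0.4483, 0.2785, 0.1204]
tcp_rot: [[1.0, 0.0, 0.014], [0.0, -1.0, 0.013], [0.014, -0.013, -1.0]]
force: [0.5, -0.2, -0.2]
opening: 0.537
```

```bash
python3 - <<'E'
from h import *
tilt();go(.4475,.2800,.0845)
t=capture('top');s=capture('side')
cv2.imwrite('pics/a6.png',np.hstack([cv2.resize(c['image'][y:y+130,x:x+130],None,fx=3,fy=3) for c,x,y in((t,140,210),(s,330,260))]))
E
```

```text
t 17.82 pos [0.4483 0.2785 0.1204] z [0.0143 0.013 ] yaw 0.0 q [ 19.46  31.09 102.28   0.6   45.6   19.03]
t 17.8167 pos [0.4483 0.2785 0.1204] yaw fix 0.0 delta mm [-1.3 -1.  35.9] rows 0.9 F [ 0.5 -0.2 -0.2] op 0.537
```

View pics/a6.png

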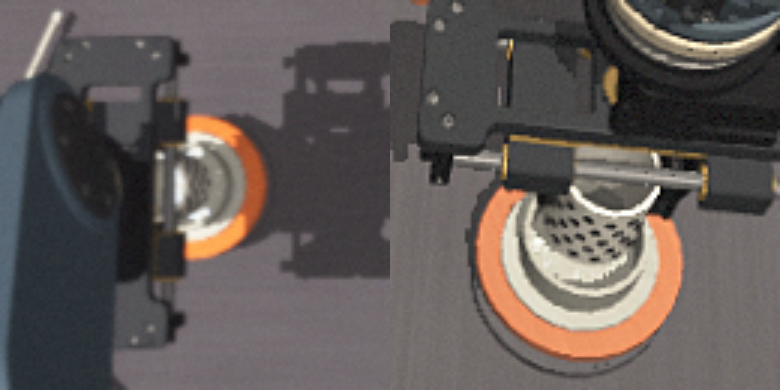

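The sleeve hangs over the cup's opening, inside the rim circle in both views. Lowering in steps.

>>> send_rows:
  motion:
    - [[-1, -1, 4], 0]
    - [[0, 0, 4], 0]
    - [[0, 0, 4], 0]
    - [[0, 0, 3], 0]
    - [[0, 0, 2], 0]

```text
time_s: 18.33
position: [0.4487, 0.2806, 0.1034]
tcp_rot: [[1.0, 0.001, 0.018], [0.0, -1.0, 0.014], [0.018, -0.014, -1.0]]
force: [-1.2, -0.8, -0.3]
opening: 0.532
```

```bash
python3 - <<'E'
from h import *
tilt();go(.4475,.2800,.0845)
E
```

```text
t 18.33 pos [0.4487 0.2806 0.1034] z [0.018  0.0144] yaw 0.0005 q [ 19.66  32.76 102.91   0.63  43.09  19.17]
t 18.3333 pos [0.4487 0.2806 0.1034] yaw fix 0.0005 delta mm [-1.5  0.9 18.9] rows 0.5 F [-1.2 -0.8 -0.3] op 0.532
```

>>> send_rows:
  motion:
    - [[-1, 0, 4], 0]
    - [[0, 0, 4], 0]
    - [[0, 0, 4], 0]
    - [[0, 0, 3], 0]
    - [[0, 0, 1], 0]

```text
time_s: 18.75
position: [0.4477, 0.2808, 0.0851]
tcp_rot: [[1.0, 0.001, 0.017], [0.001, -1.0, 0.014], [0.017, -0.014, -1.0]]
force: [0.6, -0.6, -1.1]
opening: 0.533
```

```bash
python3 - <<'E'
from h import *
tilt();go(.4475,.2800,.0845)
E
```

```text
t 18.75 pos [0.4477 0.2808 0.0851] z [0.0173 0.0141] yaw 0.0005 q [ 19.72  34.55 103.61   0.66  40.64  19.19]
t 18.75 pos [0.4477 0.2808 0.0851] yaw fix 0.0005 delta mm [-0.2  0.8  0.6] rows 0.0 F [ 0.6 -0.6 -1.1] op 0.533
```

>>> send_rows:
  motion:
    - [[0, 0, 1], 0]
    - [[0, 0, 0], 0]
    - [[0, 0, 0], 0]
    - [[0, 0, 0], 0]
    - [[0, 0, 0], 0]

```text
time_s: 19.17
position: [0.448, 0.2809, 0.0843]
tcp_rot: [[1.0, 0.001, 0.018], [0.001, -1.0, 0.014], [0.018, -0.014, -1.0]]
force: [-0.9, -0.2, -1.4]
opening: 0.534
```

```bash
python3 - <<'E'
from h import *
tilt();go(.4475,.2800,.0845)
E
```

```text
t 19.17 pos [0.448  0.2809 0.0843] z [0.0177 0.0143] yaw 0.0005 q [ 19.72  34.64 103.61   0.66  40.52  19.19]
t 19.1667 pos [0.448  0.2809 0.0843] yaw fix 0.0005 delta mm [-0.5  0.9 -0.2] rows 0.0 F [-0.9 -0.2 -1.4] op 0.534
```

Bottom within about 1 mm of the floor. Releasing and rising slowly.

>>> send_rows:
  motion:
    - [[0, 0, 1], 0]
    - [[0, 0, 0], 0]
    - [[0, 0, 0], 0]
    - [[0, 0, 0], 0]
    - [[0, 0, 0], 0]
  gripper: 0

```text
time_s: 19.58
position: [0.4489, 0.2812, 0.0837]
tcp_rot: [[1.0, 0.001, 0.02], [0.0, -1.0, 0.015], [0.02, -0.015, -1.0]]
force: [-0.2, -0.5, 0.3]
opening: 0.827
```

>>> send_rows:
  motion:
    - [[0, 0, 0], 0]
    - [[0, 0, 0], 0]
    - [[0, 0, -8], 0]
    - [[0, 0, -16], 0]
    - [[0, 0, -20], 0]

```text
time_s: 20.0
position: [0.4453, 0.2794, 0.1261]
tcp_rot: [[1.0, 0.0, 0.011], [0.0, -1.0, 0.012], [0.011, -0.012, -1.0]]
force: [0.2, -0.2, -0.7]
opening: 0.998
```

>>> send_rows:
  motion:
    - [[0, 0, -20], 0]
    - [[0, 0, -20], 0]
    - [[0, 0, -10], 0]
    - [[0, 0, 0], 0]
    - [[0, 0, 0], 0]

```text
time_s: 20.42
position: [0.4462, 0.2795, 0.1845]
tcp_rot: [[1.0, 0.001, 0.019], [0.0, -1.0, 0.015], [0.019, -0.015, -1.0]]
force: [0.7, -0.1, -0.3]
opening: 1.001
```

```bash
python3 - <<'E'
from h import *
tilt();go(.632,.0055,.14)
E
```

```text
t 20.42 pos [0.4462 0.2795 0.1845] z [0.019  0.0148] yaw 0.0005 q [19.64 25.15 99.5   0.53 54.04 19.3 ]
t 20.4167 pos [0.4462 0.2795 0.1845] yaw fix 0.0005 delta mm [184.7 274.8  44. ] rows 8.4 F [ 0.7 -0.1 -0.3] op 1.001
```

>>> send_rows:
  motion:
    - [[16, 23, 0], 0]
    - [[16, 23, 0], 0]
    - [[16, 23, 0], 0]
    - [[16, 23, 0], 0]
    - [[16, 23, 0], 0]

```text
time_s: 20.83
position: [0.5227, 0.1653, 0.1815]
tcp_rot: [[1.0, 0.011, 0.011], [0.011, -1.0, 0.016], [0.011, -0.016, -1.0]]
force: [0.7, 0.5, -0.7]
opening: 1.001
```

>>> send_rows:
  motion:
    - [[16, 23, 0], 0]
    - [[16, 23, 0], 0]
    - [[16, 23, 0], 0]
    - [[16, 23, 0], 0]
    - [[16, 23, 0], 0]

```text
time_s: 21.25
position: [0.6035, 0.0451, 0.1745]
tcp_rot: [[1.0, 0.011, -0.0], [0.011, -1.0, 0.017], [0.0, -0.017, -1.0]]
force: [0.5, 0.1, -0.7]
opening: 1.0
```

```bash
python3 - <<'E'
from h import *
tilt();go(.632,.0055,.1)
s=capture('side');cv2.imwrite('pics/s7.png',cv2.resize(s['image'][240:400,320:480],None,fx=4,fy=4))
print(fit([s],'cup',.447,.2805,.04,.006),fit([s],'sleeve',.447,.2805,.045,.008))
E
```

```text
t 21.25 pos [0.6035 0.0451 0.1745] z [-0.0001  0.0165] yaw 0.0107 q [-6.78 31.93 87.79  1.08 60.4  -7.93]
t 21.25 pos [0.6035 0.0451 0.1745] yaw fix 0.0107 delta mm [28.1 41.1 73.9] rows 2.2 F [ 0.5  0.1 -0.7] op 1.0
(0.447, 0.28, np.float64(330.773464383406)) (0.4485, 0.28150000000000003, np.float64(267.0614295388112))
```

View pics/s7.png

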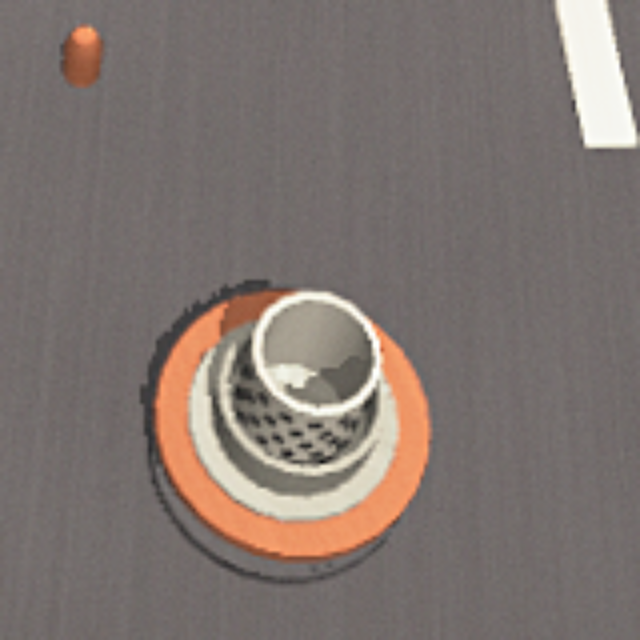

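The sleeve stands upright in the cup (side rim ~ (399,328)). On to the band.

>>> send_rows:
  motion:
    - [[7, 10, 5], 0.005]
    - [[7, 10, 5], 0]
    - [[7, 10, 5], 0]
    - [[5, 8, 5], 0]
    - [[0, 0, 5], 0]

```text
time_s: 21.72
position: [0.6357, -0.0024, 0.1437]
tcp_rot: [[1.0, -0.0, 0.002], [-0.0, -1.0, 0.013], [0.002, -0.013, -1.0]]
force: [1.1, -0.7, 0.3]
opening: 1.0
```

```bash
python3 - <<'E'
from h import *
tilt();go(.632,.0055,.06)
E
```

```text
t 21.72 pos [ 0.6357 -0.0024  0.1437] z [0.0015 0.013 ] yaw -0.0 q [-10.64  36.28  84.61   0.87  59.16 -11.09]
t 21.7167 pos [ 0.6357 -0.0024  0.1437] yaw fix -0.0 delta mm [-3.8 -6.8 83.8] rows 2.1 F [ 1.1 -0.7  0.3] op 1.0
```

>>> send_rows:
  motion:
    - [[-1, -2, 10], 0]
    - [[-1, -2, 15], 0]
    - [[0, -2, 15], 0]
    - [[0, 0, 15], 0]
    - [[0, 0, 15], 0]

```text
time_s: 22.13
position: [0.6321, 0.0082, 0.0697]
tcp_rot: [[1.0, 0.002, 0.001], [0.002, -1.0, 0.015], [0.001, -0.015, -1.0]]
force: [0.2, 0.5, -0.1]
opening: 0.997
```

```bash
python3 - <<'E'
from h import *
tilt();go(.632,.0055,.03)
E
```

```text
t 22.13 pos [0.6321 0.0082 0.0697] z [0.0014 0.0145] yaw 0.0021 q [ -9.78  41.83  87.66   1.08  50.58 -10.59]
t 22.1333 pos [0.6321 0.0082 0.0697] yaw fix 0.0021 delta mm [-0.2  3.2 39.7] rows 1.0 F [ 0.2  0.5 -0.1] op 0.997
```

>>> send_rows:
  motion:
    - [[0, 1, 8], 0]
    - [[0, 1, 8], 0]
    - [[0, 0, 8], 0]
    - [[0, 0, 7], 0]
    - [[0, 0, 3], 0]

```text
time_s: 22.55
position: [0.6273, 0.0107, 0.0292]
tcp_rot: [[1.0, 0.006, -0.007], [0.006, -1.0, 0.017], [-0.007, -0.017, -1.0]]
force: [0.0, 0.1, -0.1]
opening: 1.002
```

```bash
python3 - <<'E'
from h import *
tilt();go(.632,.0055,.004)
E
```

```text
t 22.55 pos [0.6273 0.0107 0.0292] z [-0.0074  0.0168] yaw 0.0061 q [ -9.65  45.18  88.79   1.2   46.61 -10.82]
t 22.55 pos [0.6273 0.0107 0.0292] yaw fix 0.0061 delta mm [ 4.8  5.6 25.1] rows 0.7 F [ 0.   0.1 -0.1] op 1.002
```

>>> send_rows:
  motion:
    - [[2, 2, 0], 0]
    - [[1, 2, 0], 0]
    - [[1, 1, 0], 0]
    - [[0, 0, 0], 0]
    - [[0, 0, 0], 0]

```text
time_s: 22.97
position: [0.6331, 0.0048, 0.0299]
tcp_rot: [[1.0, 0.006, -0.005], [0.006, -1.0, 0.016], [-0.005, -0.016, -1.0]]
force: [0.4, -0.5, -0.5]
opening: 1.001
```

```bash
python3 - <<'E'
from h import *
tilt();go(.632,.0055,.004)
E
```

```text
t 22.97 pos [0.6331 0.0048 0.0299] z [-0.0047  0.0162] yaw 0.0057 q [-10.09  45.37  88.01   1.19  47.06 -11.23]
t 22.9667 pos [0.6331 0.0048 0.0299] yaw fix 0.0057 delta mm [-1.  -0.3 26. ] rows 0.6 F [ 0.4 -0.5 -0.5] op 1.001
```

>>> send_rows:
  motion:
    - [[0, 0, 4], 0]
    - [[0, 0, 5], 0]
    - [[0, 0, 5], 0]
    - [[0, 0, 5], 0]
    - [[0, 0, 2], 0]

```text
time_s: 23.38
position: [0.6344, 0.0046, 0.0089]
tcp_rot: [[1.0, 0.005, -0.001], [0.005, -1.0, 0.016], [-0.001, -0.016, -1.0]]
force: [-0.0, -0.4, 0.4]
opening: 1.0
```

```bash
python3 - <<'E'
from h import *
tilt();go(.632,.0055,.004)
E
```

```text
t 23.38 pos [0.6344 0.0046 0.0089] z [-0.0009  0.0156] yaw 0.0053 q [-10.08  47.22  88.26   1.24  44.74 -11.27]
t 23.3833 pos [0.6344 0.0046 0.0089] yaw fix 0.0053 delta mm [-2.4 -0.8  4.9] rows 0.1 F [-0.  -0.4  0.4] op 1.0
```

>>> send_rows:
  motion:
    - [[-1, 0, 2], 0]
    - [[0, 0, 1], 0]
    - [[0, 0, 0], 0]
    - [[0, 0, 0], 0]
    - [[0, 0, 0], 0]

```text
time_s: 23.8
position: [0.6321, 0.0051, 0.0037]
tcp_rot: [[1.0, 0.006, -0.004], [0.006, -1.0, 0.016], [-0.004, -0.016, -1.0]]
force: [-0.4, 0.0, 0.1]
opening: 1.002
```

```bash
python3 - <<'E'
from h import *
tilt();go(.632,.0055,.004)
E
```

```text
t 23.8 pos [0.6321 0.0051 0.0037] z [-0.004   0.0162] yaw 0.0056 q [-10.08  47.61  88.52   1.25  44.27 -11.3 ]
t 23.8 pos [0.6321 0.0051 0.0037] yaw fix 0.0056 delta mm [-0.1 -0.4 -0.2] rows 0.0 F [-0.4  0.   0.1] op 1.002
```

>>> send_rows:
  motion:
    - [[0, 0, 0], 0]
    - [[0, 0, 0], 0]
    - [[0, 0, 0], 0]
    - [[0, 0, 0], 0]
    - [[0, 0, 0], 0]
  gripper: 1

```text
time_s: 24.22
position: [0.6327, 0.005, 0.0045]
tcp_rot: [[1.0, 0.006, -0.003], [0.006, -1.0, 0.016], [-0.002, -0.016, -1.0]]
force: [0.2, -0.2, -0.8]
opening: 0.773
```

>>> send_rows:
  motion:
    - [[0, 0, 0], 0]
    - [[0, 0, 0], 0]
    - [[0, 0, 0], 0]
    - [[0, 0, 0], 0]
    - [[0, 0, 0], 0]

```text
time_s: 24.63
position: [0.6326, 0.005, 0.0044]
tcp_rot: [[1.0, 0.006, -0.003], [0.006, -1.0, 0.016], [-0.003, -0.016, -1.0]]
force: [0.5, -0.2, -0.0]
opening: 0.771
```

```bash
python3 - <<'E'
from h import *
tilt();go(.632,.0055,.004)
c=capture('side');cv2.imwrite('pics/s8.png',cv2.resize(c['image'][140:260,230:380],None,fx=4,fy=4))
E
```

```text
t 24.63 pos [0.6326 0.005  0.0044] z [-0.0027  0.016 ] yaw 0.0056 q [-10.08  47.56  88.5    1.25  44.27 -11.3 ]
t 24.6333 pos [0.6326 0.005  0.0044] yaw fix 0.0056 delta mm [-0.6 -0.5  0.4] rows 0.0 F [ 0.5 -0.2 -0. ] op 0.771
```

View pics/s8.png

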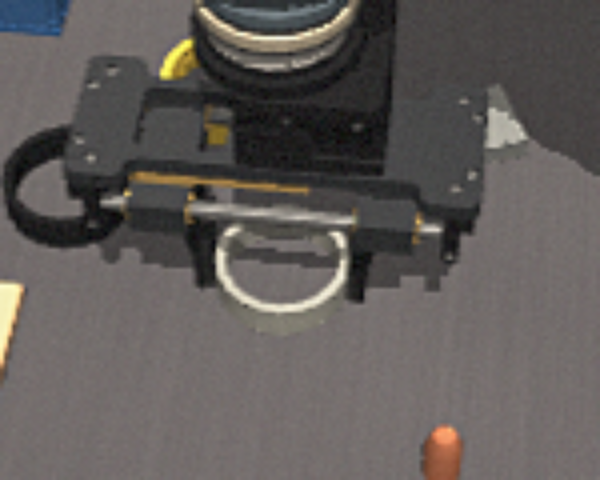

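The steel band is gripped (crop (283,265), opening 67 mm). Lifting and carrying.

>>> send_rows:
  motion:
    - [[0, 0, -20], 0]
    - [[0, 0, -30], 0]
    - [[0, 0, -30], 0]
    - [[0, 0, -30], 0]
    - [[0, 0, -30], 0]

```text
time_s: 25.1
position: [0.6261, 0.0037, 0.1395]
tcp_rot: [[1.0, 0.005, -0.025], [0.005, -1.0, 0.02], [-0.025, -0.02, -0.999]]
force: [-0.0, -0.5, -1.1]
opening: 0.773
```

>>> send_rows:
  motion:
    - [[0, -10, -10], 0]
    - [[-10, -20, 0], 0]
    - [[-14, -22, 0], 0]
    - [[-16, -23, 0], 0]
    - [[-16, -23, 0], 0]

```text
time_s: 25.52
position: [0.5777, 0.1005, 0.1593]
tcp_rot: [[1.0, -0.004, -0.003], [-0.004, -1.0, 0.017], [-0.003, -0.017, -1.0]]
force: [0.8, -0.4, -0.3]
opening: 0.772
```

```bash
python3 - <<'E'
from h import *
tilt();go(.448,.2805,.16)
E
```

```text
t 25.52 pos [0.5777 0.1005 0.1593] z [-0.0027  0.0166] yaw -0.0038 q [-1.55 31.78 91.28  1.13 57.12 -1.94]
t 25.5167 pos [0.5777 0.1005 0.1593] yaw fix -0.0038 delta mm [-130.4 -179.5    2.6] rows 5.5 F [ 0.8 -0.4 -0.3] op 0.772
```

>>> send_rows:
  motion:
    - [[-15, -20, 0], 0]
    - [[-15, -20, 0], 0]
    - [[-15, -20, 0], 0]
    - [[-15, -20, 0], 0]
    - [[-15, -20, 0], 0]

```text
time_s: 25.93
position: [0.4944, 0.2089, 0.1572]
tcp_rot: [[1.0, -0.004, -0.01], [-0.004, -1.0, 0.018], [-0.011, -0.018, -1.0]]
force: [0.6, 0.2, -2.3]
opening: 0.776
```

>>> send_rows:
  motion:
    - [[-15, -20, 0], 0]
    - [[-15, -20, 0], 0]
    - [[-13, -18, 0], 0]
    - [[-8, -12, 0], 0]
    - [[0, 0, 0], 0]

```text
time_s: 26.35
position: [0.4313, 0.2873, 0.1548]
tcp_rot: [[1.0, 0.001, -0.022], [0.001, -1.0, 0.018], [-0.022, -0.018, -1.0]]
force: [0.3, -0.4, -1.2]
opening: 0.775
```

```bash
python3 - <<'E'
from h import *
tilt();go(.448,.281,.14)
E
```

```text
t 26.35 pos [0.4313 0.2873 0.1548] z [-0.0222  0.0176] yaw 0.0012 q [ 20.46  27.85 100.85   1.76  52.15  19.31]
t 26.35 pos [0.4313 0.2873 0.1548] yaw fix 0.0012 delta mm [17.   6.6 14.3] rows 0.6 F [ 0.3 -0.4 -1.2] op 0.775
```

>>> send_rows:
  motion:
    - [[4, 1, 0], 0]
    - [[4, 2, 0], 0]
    - [[4, 2, 0], 0]
    - [[3, 1, 0], 0]
    - [[0, 0, 0], 0]

```text
time_s: 26.77
position: [0.4477, 0.2802, 0.1524]
tcp_rot: [[1.0, 0.002, -0.024], [0.002, -1.0, 0.016], [-0.024, -0.016, -1.0]]
force: [-0.2, 0.4, -0.8]
opening: 0.778
```

```bash
python3 - <<'E'
from h import *
tilt();go(.448,.281,.13)
t=capture('top');s=capture('side')
cv2.imwrite('pics/a9.png',np.hstack([cv2.resize(c['image'][y:y+130,x:x+130],None,fx=3,fy=3) for c,x,y in((t,140,210),(s,330,260))]))
E
```

```text
t 26.77 pos [0.4477 0.2802 0.1524] z [-0.0238  0.0161] yaw 0.0022 q [19.13 28.76 99.46  1.65 52.78 18.  ]
t 26.7667 pos [0.4477 0.2802 0.1524] yaw fix 0.0022 delta mm [ 0.8 -0.5 22.4] rows 0.6 F [-0.2  0.4 -0.8] op 0.778
```

View pics/a9.png

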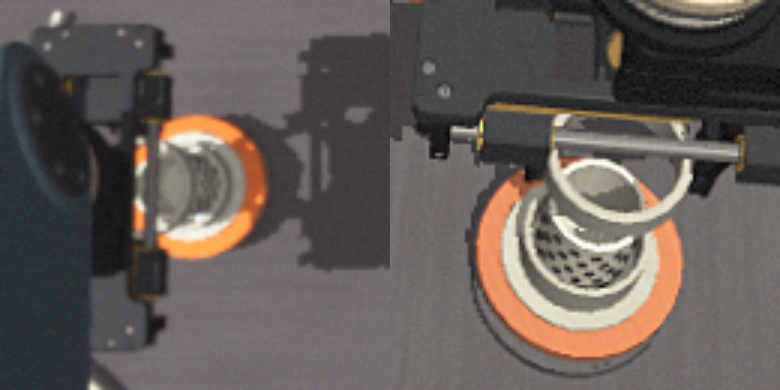

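The band hangs above the sleeve, unobstructed in the side view. I'll measure its centre against the sleeve before lowering.

```bash
python3 - <<'E'
from h import *
s=capture('side')
f=fit([s],'band',.448,.281,.148,.01);print(f)
f2=fit([s],'sleeve',.448,.281,.045,.006);print(f2)
overlay(s,[('band',f[0],f[1],.148),('sleeve',f2[0],f2[1],.045)],'pics/a10.png',(340,270,470,400),4)
E
```

```text
(0.446, 0.28, np.float64(231.1611016956671))
(0.4495, 0.28150000000000003, np.float64(253.12561537861166))
```

View pics/a10.png

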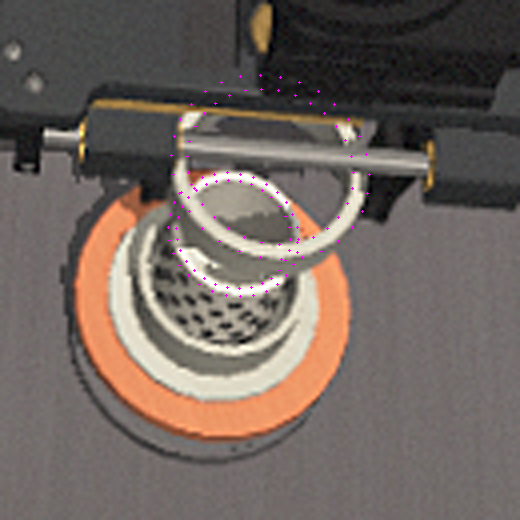

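>>> send_rows:
  motion:
    - [[1, 0, 7], 0]
    - [[0, -1, 7], 0]
    - [[0, 0, 7], 0]
    - [[0, 0, 6], 0]
    - [[0, 0, 1], 0]

```text
time_s: 27.33
position: [0.4468, 0.2814, 0.1218]
tcp_rot: [[1.0, 0.001, -0.025], [0.001, -1.0, 0.016], [-0.025, -0.016, -1.0]]
force: [-0.4, 0.6, -0.9]
opening: 0.774
```

```bash
python3 - <<'E'
from h import *
tilt();go(.449,.281,.12)
s=capture('side')
f=fit([s],'band',.449,.281,bot.read_state()['position'][2]-.0044,.006);print(f)
cv2.imwrite('pics/a11.png',cv2.resize(s['image'][270:400,340:470],None,fx=4,fy=4))
E
```

```text
t 27.33 pos [0.4468 0.2814 0.1218] z [-0.0249  0.0161] yaw 0.0014 q [ 19.27  31.54 100.81   1.79  48.71  18.01]
t 27.3333 pos [0.4468 0.2814 0.1218] yaw fix 0.0014 delta mm [2.2 0.4 1.7] rows 0.1 F [-0.4  0.6 -0.9] op 0.774
(0.446, 0.2805, np.float64(212.72473727870727))
```

View pics/a11.png

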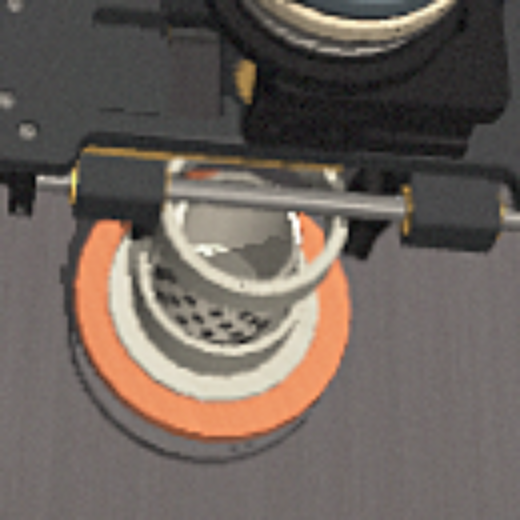

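>>> send_rows:
  motion:
    - [[1, 0, 0], 0]
    - [[1, 0, 0], 0]
    - [[0, 0, 0], 0]
    - [[0, 0, 0], 0]
    - [[0, 0, 0], 0]

```text
time_s: 27.8
position: [0.449, 0.2818, 0.1218]
tcp_rot: [[1.0, 0.002, -0.025], [0.002, -1.0, 0.016], [-0.025, -0.016, -1.0]]
force: [-0.6, -0.3, -0.2]
opening: 0.772
```

```bash
python3 - <<'E'
from h import *
tilt();go(.449,.281,.12)
E
```

```text
t 27.8 pos [0.449  0.2818 0.1218] z [-0.025   0.0161] yaw 0.0021 q [ 19.23  31.67 100.51   1.78  48.89  17.94]
t 27.8 pos [0.449  0.2818 0.1218] yaw fix 0.0021 delta mm [-0.   0.8  1.8] rows 0.0 F [-0.6 -0.3 -0.2] op 0.772
```

>>> send_rows:
  motion:
    - [[0, 0, 4], 0]
    - [[0, 0, 4], 0]
    - [[0, 0, 4], 0]
    - [[0, 0, 4], 0]
    - [[0, 0, 2], 0]

```text
time_s: 28.22
position: [0.4493, 0.2824, 0.1031]
tcp_rot: [[1.0, 0.002, -0.023], [0.002, -1.0, 0.017], [-0.022, -0.017, -1.0]]
force: [0.5, -0.5, -0.6]
opening: 0.775
```

```bash
python3 - <<'E'
from h import *
tilt();go(.449,.281,.0745)
E
```

```text
t 28.22 pos [0.4493 0.2824 0.1031] z [-0.0225  0.017 ] yaw 0.0021 q [ 19.28  33.41 101.27   1.86  46.23  17.88]
t 28.2167 pos [0.4493 0.2824 0.1031] yaw fix 0.0021 delta mm [ 0.4  1.8 28.6] rows 0.7 F [ 0.5 -0.5 -0.6] op 0.775
```

No contact force: the band is round the sleeve top. Continuing.

>>> send_rows:
  motion:
    - [[0, 1, 4], 0]
    - [[0, 0, 4], 0]
    - [[0, 0, 4], 0]
    - [[0, 0, 4], 0]
    - [[0, 0, 2], 0]

```text
time_s: 28.63
position: [0.4485, 0.2814, 0.0825]
tcp_rot: [[1.0, 0.002, -0.024], [0.002, -1.0, 0.017], [-0.024, -0.017, -1.0]]
force: [0.1, -0.6, -0.1]
opening: 0.773
```

```bash
python3 - <<'E'
from h import *
tilt();go(.449,.281,.0745)
E
```

```text
t 28.63 pos [0.4485 0.2814 0.0825] z [-0.0237  0.0165] yaw 0.002 q [ 19.22  35.38 102.07   1.95  43.54  17.69]
t 28.6333 pos [0.4485 0.2814 0.0825] yaw fix 0.002 delta mm [0.7 0.6 8. ] rows 0.2 F [ 0.1 -0.6 -0.1] op 0.773
```

>>> send_rows:
  motion:
    - [[0, 0, 2], 0]
    - [[0, 0, 2], 0]
    - [[0, 0, 1], 0]
    - [[0, 0, 1], 0]
    - [[0, 0, 0], 0]

```text
time_s: 29.05
position: [0.4482, 0.2815, 0.0752]
tcp_rot: [[1.0, 0.002, -0.025], [0.002, -1.0, 0.016], [-0.025, -0.016, -1.0]]
force: [-0.3, 0.2, -0.8]
opening: 0.77
```

```bash
python3 - <<'E'
from h import *
tilt();go(.449,.281,.0745)
E
```

```text
t 29.05 pos [0.4482 0.2815 0.0752] z [-0.0245  0.0162] yaw 0.002 q [ 19.23  36.12 102.28   1.98  42.64  17.66]
t 29.05 pos [0.4482 0.2815 0.0752] yaw fix 0.002 delta mm [0.9 0.5 0.7] rows 0.0 F [-0.3  0.2 -0.8] op 0.77
```

>>> send_rows:
  motion:
    - [[0, 0, 0.5], 0]
    - [[0, 0, 0], 0]
    - [[0, 0, 0], 0]
    - [[0, 0, 0], 0]
    - [[0, 0, 0], 0]
  gripper: 0

```text
time_s: 29.47
position: [0.449, 0.2819, 0.0756]
tcp_rot: [[1.0, 0.002, -0.022], [0.002, -1.0, 0.017], [-0.022, -0.017, -1.0]]
force: [-0.1, -0.9, -0.1]
opening: 0.984
```

>>> send_rows:
  motion:
    - [[0, 0, 0], 0]
    - [[0, 0, 0], 0]
    - [[0, 0, 0], 0]
    - [[0, 0, -6], 0]
    - [[0, 0, -10], 0]

```text
time_s: 29.88
position: [0.4482, 0.2811, 0.0912]
tcp_rot: [[1.0, 0.002, -0.026], [0.002, -1.0, 0.016], [-0.026, -0.016, -1.0]]
force: [-0.2, 0.4, -0.0]
opening: 0.997
```

>>> send_rows:
  motion:
    - [[0, 0, -16], 0]
    - [[0, 0, -20], 0]
    - [[0, 0, -20], 0]
    - [[0, 0, -20], 0]
    - [[0, 0, -10], 0]

```text
time_s: 30.3
position: [0.4496, 0.2793, 0.1836]
tcp_rot: [[1.0, 0.002, -0.027], [0.002, -1.0, 0.015], [-0.027, -0.015, -1.0]]
force: [0.9, 0.1, 0.8]
opening: 1.0
```

```bash
python3 - <<'E'
from h import *
tilt();go(.4665,-.2305,.17)
s=capture('side')
cv2.imwrite('pics/a12.png',cv2.resize(s['image'][270:400,340:470],None,fx=4,fy=4))
E
```

```text
t 30.3 pos [0.4496 0.2793 0.1836] z [-0.0273  0.0152] yaw 0.002 q [18.96 26.27 97.51  1.58 57.43 17.99]
t 30.3 pos [0.4496 0.2793 0.1836] yaw fix 0.002 delta mm [ 16.2 510.    5.3] rows 12.8 F [0.9 0.1 0.8] op 1.0
```

View pics/a12.png

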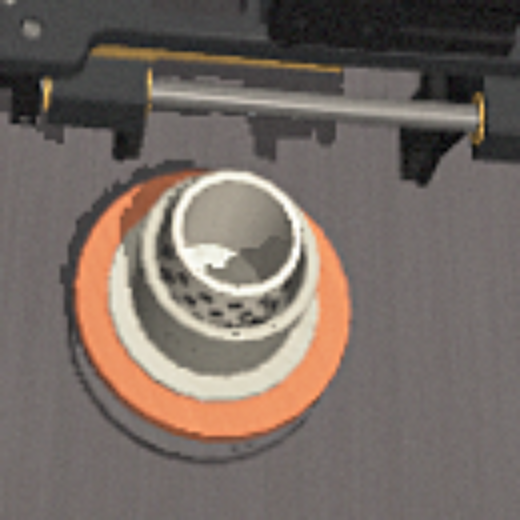

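The band lies flat on the rim round the sleeve. Now to the plug.

>>> send_rows:
  motion:
    - [[1, 26, 0], 0]
    - [[1, 26, 0], 0]
    - [[1, 26, 0], 0]
    - [[1, 26, 0], 0]
    - [[1, 26, 0], 0]

```text
time_s: 30.77
position: [0.4575, 0.1507, 0.187]
tcp_rot: [[1.0, 0.012, -0.014], [0.012, -1.0, 0.02], [-0.013, -0.021, -1.0]]
force: [0.6, -0.4, 0.2]
opening: 0.992
```

>>> send_rows:
  motion:
    - [[1, 26, 0], 0]
    - [[1, 26, 0], 0]
    - [[1, 26, 0], 0]
    - [[1, 26, 0], 0]
    - [[1, 26, 0], 0]

```text
time_s: 31.18
position: [0.4624, 0.0148, 0.1854]
tcp_rot: [[1.0, 0.013, -0.013], [0.013, -1.0, 0.02], [-0.013, -0.02, -1.0]]
force: [-0.1, 0.6, -0.5]
opening: 1.001
```

```bash
python3 - <<'E'
from h import *
tilt();go(.4665,-.2305,.17)
E
```

```text
t 31.18 pos [0.4624 0.0148 0.1854] z [-0.0129  0.0203] yaw 0.0131 q [-12.71  21.39 106.58   1.22  53.01 -14.19]
t 31.1833 pos [0.4624 0.0148 0.1854] yaw fix 0.0131 delta mm [  1.1 245.6  10.4] rows 6.1 F [-0.1  0.6 -0.5] op 1.001
```

>>> send_rows:
  motion:
    - [[0, 26, 0], 0]
    - [[0, 26, 0], 0]
    - [[0, 26, 0], 0]
    - [[0, 26, 0], 0]
    - [[0, 26, 0], 0]

```text
time_s: 31.6
position: [0.4624, -0.1214, 0.1836]
tcp_rot: [[1.0, 0.012, -0.012], [0.013, -1.0, 0.02], [-0.012, -0.021, -1.0]]
force: [-0.6, -0.2, -1.1]
opening: 0.998
```

>>> send_rows:
  motion:
    - [[0, 26, 0], 0]
    - [[0, 26, 0], 0]
    - [[0, 25, 0], 0]
    - [[0, 18, 0], 0]
    - [[0, 0, 0], 0]

```text
time_s: 32.02
position: [0.4628, -0.2265, 0.1825]
tcp_rot: [[1.0, 0.007, -0.01], [0.007, -1.0, 0.017], [-0.01, -0.017, -1.0]]
force: [-0.1, 0.6, -0.5]
opening: 1.0
```

```bash
python3 - <<'E'
from h import *
tilt();go(.4665,-.2305,.10)
t=capture('top');s=capture('side')
for c in (t,s): print(fit([c],'plug',.4665,-.2305,0,.006))
for n in('top','side'):
  c={'top':t,'side':s}[n]
  for r in place_of(n,'plug_center')[:2]: print(n,np.round(r['xy']),round(r['p'],2),atz(c,r['xy'],.027))
for c in [s]:
  print(fit([c],'cup',.447,.2805,.04,.006),fit([c],'sleeve',.4485,.2815,.045,.006),fit([c],'band',.448,.2815,.07,.006))
E
```

```text
t 32.02 pos [ 0.4628 -0.2265  0.1825] z [-0.0098  0.017 ] yaw 0.0071 q [-38.76  25.39  99.47   0.49  56.19 -39.44]
t 32.0167 pos [ 0.4628 -0.2265  0.1825] yaw fix 0.0071 delta mm [ 4.4  5.5 82.4] rows 2.1 F [-0.1  0.6 -0.5] op 1.0
(0.4665, -0.231, np.float64(272.96575573691183))
(0.4665, -0.23, np.float64(264.76720224834435))
top [422. 256.] 0.67 [ 0.46965185 -0.23441457  0.027     ]
side [384. 130.] 0.89 [ 0.46928447 -0.22077644  0.027     ]
(0.4455, 0.272, np.float64(350.81721515791)) (0.448, 0.28099999999999997, np.float64(270.12371355696826)) (0.4475, 0.28099999999999997, np.float64(277.97078112425015))
```

>>> send_rows:
  motion:
    - [[1, 2, 10], 0]
    - [[1, 2, 15], 0]
    - [[0, 0, 15], 0]
    - [[0, 0, 15], 0]
    - [[0, 0, 10], 0]

```text
time_s: 32.63
position: [0.4644, -0.2183, 0.1158]
tcp_rot: [[1.0, 0.019, -0.009], [0.019, -1.0, 0.019], [-0.009, -0.019, -1.0]]
force: [0.2, 1.1, 0.2]
opening: 0.999
```

```bash
python3 - <<'E'
from h import *
tilt();go(.4665,-.2305,.06)
E
```

```text
t 32.63 pos [ 0.4644 -0.2183  0.1158] z [-0.009   0.0189] yaw 0.0188 q [-38.    31.32 103.02   0.74  46.74 -39.59]
t 32.6333 pos [ 0.4644 -0.2183  0.1158] yaw fix 0.0188 delta mm [ 2.4 13.3 55.5] rows 1.4 F [0.2 1.1 0.2] op 0.999
```

>>> send_rows:
  motion:
    - [[0, 4, 8], 0.01]
    - [[0, 4, 8], 0]
    - [[1, 3, 8], 0]
    - [[0, 1, 8], 0]
    - [[0, 0, 0], 0]

```text
time_s: 33.05
position: [0.4639, -0.2258, 0.0778]
tcp_rot: [[1.0, 0.013, -0.014], [0.013, -1.0, 0.023], [-0.014, -0.023, -1.0]]
force: [-0.1, 0.4, -0.0]
opening: 0.999
```

```bash
python3 - <<'E'
from h import *
tilt();go(.4665,-.2305,.06)
E
```

```text
t 33.05 pos [ 0.4639 -0.2258  0.0778] z [-0.0141  0.0231] yaw 0.0132 q [-38.7   35.37 103.66   0.79  42.43 -40.03]
t 33.05 pos [ 0.4639 -0.2258  0.0778] yaw fix 0.0132 delta mm [ 2.8  5.1 17.6] rows 0.5 F [-0.1  0.4 -0. ] op 0.999
```

>>> send_rows:
  motion:
    - [[1, 3, 5], 0.008]
    - [[1, 1, 5], 0]
    - [[0, 0, 5], 0]
    - [[0, 0, 3], 0]
    - [[0, 0, 0], 0]

```text
time_s: 33.47
position: [0.4667, -0.2308, 0.0583]
tcp_rot: [[1.0, 0.003, -0.012], [0.004, -1.0, 0.022], [-0.012, -0.022, -1.0]]
force: [-0.6, 0.6, -0.2]
opening: 1.002
```

```bash
python3 - <<'E'
from h import *
tilt();go(.4665,-.2305,.026)
E
```

```text
t 33.47 pos [ 0.4667 -0.2308  0.0583] z [-0.0122  0.0218] yaw 0.0036 q [-38.94  37.56 103.61   0.82  40.16 -39.77]
t 33.4667 pos [ 0.4667 -0.2308  0.0583] yaw fix 0.0036 delta mm [ 0.1  0.4 32.3] rows 0.8 F [-0.6  0.6 -0.2] op 1.002
```

>>> send_rows:
  motion:
    - [[0, 0, 6], 0]
    - [[0, 0, 6], 0]
    - [[0, 0, 6], 0]
    - [[0, 0, 5], 0]
    - [[0, 0, 3], 0]

```text
time_s: 33.88
position: [0.467, -0.2306, 0.0308]
tcp_rot: [[1.0, 0.003, -0.01], [0.004, -1.0, 0.02], [-0.01, -0.02, -1.0]]
force: [-0.4, -0.3, 1.2]
opening: 0.998
```

```bash
python3 - <<'E'
from h import *
tilt();go(.4665,-.2305,.026)
E
```

```text
t 33.88 pos [ 0.467  -0.2306  0.0308] z [-0.0102  0.0202] yaw 0.0036 q [-38.9   40.43 104.27   0.9   36.49 -39.83]
t 33.8833 pos [ 0.467  -0.2306  0.0308] yaw fix 0.0036 delta mm [-0.5  0.   4.8] rows 0.1 F [-0.4 -0.3  1.2] op 0.998
```

>>> send_rows:
  motion:
    - [[0, 0, 2], 0]
    - [[0, 0, 1], 0]
    - [[0, 0, 0], 0]
    - [[0, 0, 0], 0]
    - [[0, 0, 0], 0]

```text
time_s: 34.3
position: [0.4665, -0.23, 0.0263]
tcp_rot: [[1.0, 0.004, -0.012], [0.004, -1.0, 0.022], [-0.012, -0.022, -1.0]]
force: [0.1, -0.0, -0.8]
opening: 0.999
```

>>> send_rows:
  motion:
    - [[0, 0, 0], 0]
    - [[0, 0, 0], 0]
    - [[0, 0, 0], 0]
    - [[0, 0, 0], 0]
    - [[0, 0, 0], 0]
  gripper: 1

```text
time_s: 34.72
position: [0.467, -0.2304, 0.0271]
tcp_rot: [[1.0, 0.004, -0.01], [0.004, -1.0, 0.02], [-0.01, -0.02, -1.0]]
force: [-0.7, 0.0, -0.2]
opening: 0.71
```

>>> send_rows:
  motion:
    - [[0, 0, 0], 0]
    - [[0, 0, 0], 0]
    - [[0, 0, 0], 0]
    - [[0, 0, 0], 0]
    - [[0, 0, 0], 0]

```text
time_s: 35.13
position: [0.4671, -0.2305, 0.0273]
tcp_rot: [[1.0, 0.004, -0.01], [0.004, -1.0, 0.02], [-0.01, -0.02, -1.0]]
force: [-0.3, 0.4, -0.4]
opening: 0.323
```

>>> send_rows:
  motion:
    - [[0, 0, 0], 0]
    - [[0, 0, 0], 0]
    - [[0, 0, 0], 0]
    - [[0, 0, 0], 0]
    - [[0, 0, 0], 0]

```text
time_s: 35.55
position: [0.4671, -0.2305, 0.0273]
tcp_rot: [[1.0, 0.004, -0.01], [0.004, -1.0, 0.02], [-0.01, -0.02, -1.0]]
force: [-0.7, 0.9, -0.0]
opening: 0.286
```

```bash
python3 - <<'E'
from h import *
tilt();go(.4665,-.2305,.026)
c=capture('side');cv2.imwrite('pics/s13.png',cv2.resize(c['image'][60:180,320:470],None,fx=4,fy=4))
E
```

```text
t 35.55 pos [ 0.4671 -0.2305  0.0273] z [-0.01    0.0201] yaw 0.0039 q [-38.89  40.8  104.33   0.91  36.05 -39.84]
t 35.55 pos [ 0.4671 -0.2305  0.0273] yaw fix 0.0039 delta mm [-0.6  0.   1.3] rows 0.0 F [-0.7  0.9 -0. ] op 0.286
```

View pics/s13.png

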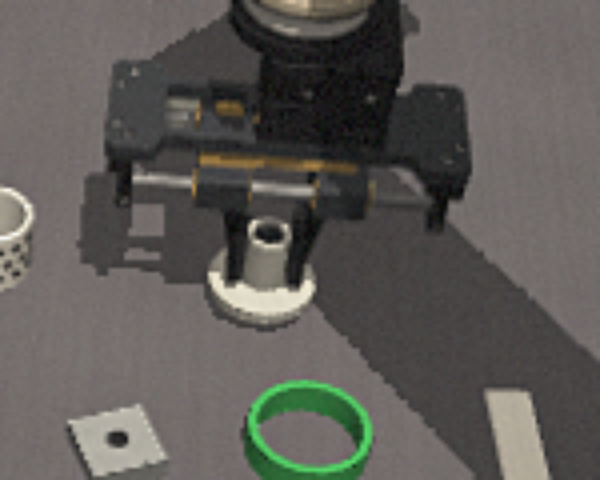

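The plug is held by its stub (crop (267,235), about 25 mm opening). Lifting and carrying.

>>> send_rows:
  motion:
    - [[0, 0, -20], 0]
    - [[0, 0, -30], 0]
    - [[0, 0, -30], 0]
    - [[0, 0, -30], 0]
    - [[0, 0, -30], 0]

```text
time_s: 36.02
position: [0.4632, -0.2294, 0.1638]
tcp_rot: [[1.0, 0.003, -0.028], [0.004, -0.999, 0.035], [-0.028, -0.035, -0.999]]
force: [0.8, 0.1, -1.8]
opening: 0.289
```

>>> send_rows:
  motion:
    - [[0, -10, -10], 0]
    - [[0, -20, 0], 0]
    - [[0, -26, 0], 0]
    - [[0, -26, 0], 0]
    - [[0, -26, 0], 0]

```text
time_s: 36.43
position: [0.4668, -0.1238, 0.1819]
tcp_rot: [[1.0, -0.006, -0.015], [-0.006, -1.0, 0.024], [-0.015, -0.024, -1.0]]
force: [0.3, 0.8, -1.8]
opening: 0.29
```

```bash
python3 - <<'E'
from h import *
tilt();go(.448,.281,.18)
E
```

```text
t 36.43 pos [ 0.4668 -0.1238  0.1819] z [-0.0148  0.0243] yaw -0.0055 q [-28.67  23.3  103.74   1.    54.38 -28.94]
t 36.4333 pos [ 0.4668 -0.1238  0.1819] yaw fix -0.0055 delta mm [ -21.  -404.6   12. ] rows 10.1 F [ 0.3  0.8 -1.8] op 0.29
```

>>> send_rows:
  motion:
    - [[-1, -26, 0], 0]
    - [[-1, -26, 0], 0]
    - [[-1, -26, 0], 0]
    - [[-1, -26, 0], 0]
    - [[-1, -26, 0], 0]

```text
time_s: 36.85
position: [0.4558, 0.0169, 0.1806]
tcp_rot: [[1.0, -0.008, -0.025], [-0.007, -1.0, 0.03], [-0.026, -0.029, -0.999]]
force: [1.2, 0.4, -1.9]
opening: 0.29
```

>>> send_rows:
  motion:
    - [[-1, -26, 0], 0]
    - [[-1, -26, 0], 0]
    - [[-1, -26, 0], 0]
    - [[-1, -26, 0], 0]
    - [[-1, -26, 0], 0]

```text
time_s: 37.27
position: [0.4428, 0.1565, 0.1794]
tcp_rot: [[0.999, -0.008, -0.039], [-0.007, -0.999, 0.031], [-0.039, -0.031, -0.999]]
force: [0.2, -0.4, -1.4]
opening: 0.289
```

```bash
python3 - <<'E'
from h import *
tilt();go(.448,.281,.17)
E
```

```text
t 37.27 pos [0.4428 0.1565 0.1794] z [-0.039   0.0313] yaw -0.0073 q [  4.48  22.77 105.43   2.43  53.92   3.46]
t 37.2667 pos [0.4428 0.1565 0.1794] yaw fix -0.0073 delta mm [   4.6 -124.1   13.1] rows 3.1 F [ 0.2 -0.4 -1.4] op 0.289
```

>>> send_rows:
  motion:
    - [[1, -18, 0], 0]
    - [[1, -18, 0], 0]
    - [[1, -18, 0], 0]
    - [[1, -18, 0], 0]
    - [[1, -18, 0], 0]

```text
time_s: 37.68
position: [0.4383, 0.2547, 0.1761]
tcp_rot: [[0.999, -0.005, -0.054], [-0.003, -1.0, 0.03], [-0.054, -0.029, -0.998]]
force: [-0.5, 0.1, -1.3]
opening: 0.29
```

>>> send_rows:
  motion:
    - [[1, -14, 0], 0]
    - [[1, -10, 0], 0]
    - [[1, -6, 0], 0]
    - [[0, 0, 0], 0]
    - [[0, 0, 0], 0]

```text
time_s: 38.1
position: [0.4351, 0.2896, 0.1721]
tcp_rot: [[0.998, 0.001, -0.064], [0.003, -1.0, 0.027], [-0.064, -0.027, -0.998]]
force: [-0.5, 0.6, -2.2]
opening: 0.288
```

```bash
python3 - <<'E'
from h import *
tilt();go(.448,.281,.17)
E
```

```text
t 38.1 pos [0.4351 0.2896 0.1721] z [-0.0637  0.0271] yaw 0.0027 q [19.77 27.31 98.09  3.2  57.56 17.88]
t 38.1 pos [0.4351 0.2896 0.1721] yaw fix 0.0027 delta mm [13.   8.7  1. ] rows 0.4 F [-0.5  0.6 -2.2] op 0.288
```

>>> send_rows:
  motion:
    - [[3, 2, -16], 0]
    - [[3, 2, -16], 0]
    - [[3, 2, -16], 0]
    - [[3, 1, -16], 0]
    - [[0, 0, -16], 0]

```text
time_s: 38.52
position: [0.4476, 0.2747, 0.2478]
tcp_rot: [[0.997, -0.003, -0.08], [-0.001, -1.0, 0.02], [-0.08, -0.02, -0.997]]
force: [-0.3, 0.8, -1.0]
opening: 0.291
```

```bash
python3 - <<'E'
from h import *
tilt();go(.448,.281,.17)
E
```

```text
t 38.52 pos [0.4476 0.2747 0.2478] z [-0.0802  0.0197] yaw -0.0011 q [17.86 22.25 92.25  2.65 69.56 16.96]
t 38.5167 pos [0.4476 0.2747 0.2478] yaw fix -0.0011 delta mm [ 6.6 -4.7 77.6] rows 2.0 F [-0.3  0.8 -1. ] op 0.291
```

>>> send_rows:
  motion:
    - [[0, 0, 35], 0]
    - [[0, 0, 35], 0]
    - [[0, 0, 0], 0]
    - [[0, 0, 0], 0]
    - [[0, 0, 0], 0]

```text
time_s: 38.93
position: [0.4478, 0.2731, 0.1831]
tcp_rot: [[0.998, -0.009, -0.067], [-0.007, -1.0, 0.023], [-0.067, -0.022, -0.998]]
force: [-0.2, -0.6, -1.6]
opening: 0.294
```

```bash
python3 - <<'E'
from h import *
tilt();go(.448,.281,.17)
E
```

```text
t 38.93 pos [0.4478 0.2731 0.1831] z [-0.0668  0.0229] yaw -0.0074 q [17.72 26.67 96.94  2.8  59.67 16.7 ]
t 38.9333 pos [0.4478 0.2731 0.1831] yaw fix -0.0074 delta mm [ 1.  -7.6 13.2] rows 0.4 F [-0.2 -0.6 -1.6] op 0.294
```

>>> send_rows:
  motion:
    - [[1, -3, 6], 0]
    - [[1, -3, 8], 0]
    - [[1, -2, 8], 0]
    - [[0, 0, 0], 0]
    - [[0, 0, 0], 0]

```text
time_s: 39.35
position: [0.4526, 0.283, 0.1631]
tcp_rot: [[0.998, -0.01, -0.059], [-0.008, -1.0, 0.025], [-0.06, -0.025, -0.998]]
force: [-0.3, 0.4, -2.3]
opening: 0.29
```

```bash
python3 - <<'E'
from h import *
tilt();go(.450,.281,.15)
s=capture('side');t=capture('top')
cv2.imwrite('pics/a14.png',np.hstack([cv2.resize(c['image'][y:y+130,x:x+130],None,fx=3,fy=3) for c,x,y in((t,140,210),(s,340,250))]))
E
```

```text
t 39.35 pos [0.4526 0.283  0.1631] z [-0.0594  0.0254] yaw -0.008 q [18.57 28.77 97.04  2.94 56.99 17.41]
t 39.35 pos [0.4526 0.283  0.1631] yaw fix -0.008 delta mm [-1.8  2.3 13.2] rows 0.3 F [-0.3  0.4 -2.3] op 0.29
```

View pics/a14.png

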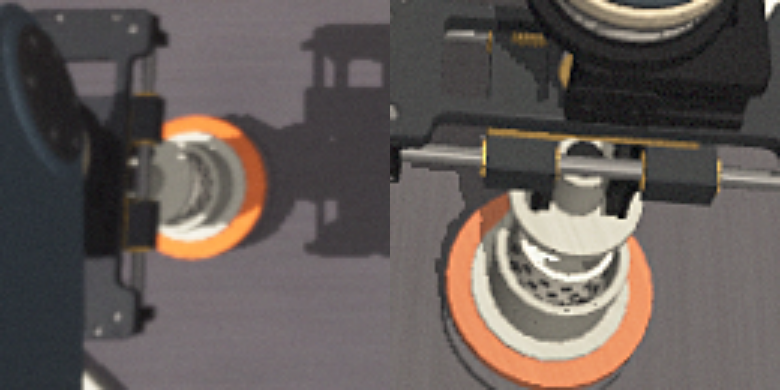

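>>> send_rows:
  motion:
    - [[0, 1, 7], 0]
    - [[0, 1, 7], 0]
    - [[0, 0, 6], 0]
    - [[0, 0, 0], 0]
    - [[0, 0, 0], 0]

```text
time_s: 39.87
position: [0.4512, 0.2812, 0.1415]
tcp_rot: [[0.998, -0.009, -0.059], [-0.008, -1.0, 0.025], [-0.059, -0.025, -0.998]]
force: [-0.3, -0.8, -2.1]
opening: 0.29
```

```bash
python3 - <<'E'
from h import *
tilt();go(.450,.281,.14)
s=capture('side');z=bot.read_state()['position'][2]-.0273
M['disc']=[(.031,.020)]
f=fit([s],'disc',.449,.281,z,.006);print(f)
overlay(s,[('disc',f[0],f[1],z),('disc',.448,.281,z)],'pics/a15.png',(340,260,470,390),4)
E
```

```text
t 39.87 pos [0.4512 0.2812 0.1415] z [-0.059   0.0254] yaw -0.008 q [18.44 30.48 98.39  3.03 53.92 17.09]
t 39.8667 pos [0.4512 0.2812 0.1415] yaw fix -0.008 delta mm [-1.2  0.3  1.5] rows 0.0 F [-0.3 -0.8 -2.1] op 0.29
(0.4495, 0.28400000000000003, np.float64(114.99607809780682))
```

View pics/a15.png

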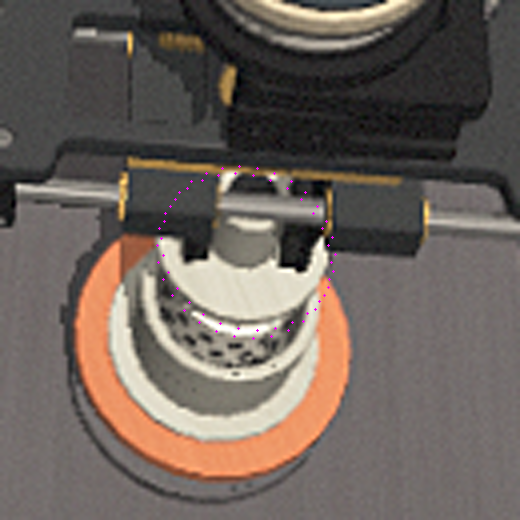

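>>> send_rows:
  motion:
    - [[0, 0, 3], 0]
    - [[0, 0, 4], 0]
    - [[0, 0, 3], 0]
    - [[0, 0, 0], 0]
    - [[0, 0, 0], 0]

```text
time_s: 40.33
position: [0.4509, 0.2816, 0.1307]
tcp_rot: [[0.998, -0.01, -0.058], [-0.008, -1.0, 0.026], [-0.059, -0.025, -0.998]]
force: [0.3, 0.4, -1.8]
opening: 0.287
```

```bash
python3 - <<'E'
from h import *
tilt();go(.450,.281,.1245)
E
```

```text
t 40.33 pos [0.4509 0.2816 0.1307] z [-0.0583  0.0257] yaw -0.008 q [18.48 31.42 98.9   3.1  52.43 17.04]
t 40.3333 pos [0.4509 0.2816 0.1307] yaw fix -0.008 delta mm [-0.5  0.7  6.2] rows 0.2 F [ 0.3  0.4 -1.8] op 0.287
```

The spigot has entered with no contact force. Lowering to near-seat.

>>> send_rows:
  motion:
    - [[0, 0, 2], 0]
    - [[0, 0, 2], 0]
    - [[0, 0, 1], 0]
    - [[0, 0, 0], 0]
    - [[0, 0, 0], 0]

```text
time_s: 40.75
position: [0.4517, 0.282, 0.1264]
tcp_rot: [[0.998, -0.009, -0.055], [-0.008, -1.0, 0.026], [-0.056, -0.026, -0.998]]
force: [-0.3, -0.8, -1.3]
opening: 0.291
```

```bash
python3 - <<'E'
from h import *
tilt();go(.450,.281,.1245)
E
```

```text
t 40.75 pos [0.4517 0.282  0.1264] z [-0.0555  0.0264] yaw -0.0079 q [18.51 31.81 99.07  3.12 51.7  17.02]
t 40.75 pos [0.4517 0.282  0.1264] yaw fix -0.0079 delta mm [-1.6  1.1  1.9] rows 0.1 F [-0.3 -0.8 -1.3] op 0.291
```

>>> send_rows:
  motion:
    - [[-1, 0, 0.5], 0]
    - [[0, 0, 0.5], 0]
    - [[0, 0, 0], 0]
    - [[0, 0, 0], 0]
    - [[0, 0, 0], 0]

```text
time_s: 41.17
position: [0.4517, 0.2821, 0.1262]
tcp_rot: [[0.999, -0.009, -0.053], [-0.008, -1.0, 0.027], [-0.053, -0.026, -0.998]]
force: [0.6, 0.1, 0.1]
opening: 0.292
```

```bash
python3 - <<'E'
from h import *
tilt();go(.450,.281,.1245)
E
```

```text
t 41.17 pos [0.4517 0.2821 0.1262] z [-0.0527  0.0268] yaw -0.0077 q [18.54 31.77 99.19  3.09 51.45 17.04]
t 41.1667 pos [0.4517 0.2821 0.1262] yaw fix -0.0077 delta mm [-1.6  1.2  1.7] rows 0.1 F [0.6 0.1 0.1] op 0.292
```

The weight is now carried by the sleeve (Fz ≈ 0). Releasing.

>>> send_rows:
  motion:
    - [[0, 0, 0], 0]
    - [[0, 0, 0], 0]
    - [[0, 0, 0], 0]
    - [[0, 0, 0], 0]
    - [[0, 0, 0], 0]
  gripper: 0

```text
time_s: 41.58
position: [0.4509, 0.2823, 0.1258]
tcp_rot: [[0.998, -0.009, -0.054], [-0.008, -1.0, 0.027], [-0.055, -0.026, -0.998]]
force: [0.1, -0.1, 0.1]
opening: 0.587
```

>>> send_rows:
  motion:
    - [[0, 0, 0], 0]
    - [[0, 0, 0], 0]
    - [[0, 0, 0], 0]
    - [[0, 0, 0], 0]
    - [[0, 0, 0], 0]

```text
time_s: 42.0
position: [0.4509, 0.2823, 0.1258]
tcp_rot: [[0.998, -0.009, -0.055], [-0.008, -1.0, 0.027], [-0.055, -0.027, -0.998]]
force: [-0.2, 0.1, -0.3]
opening: 0.947
```

>>> send_rows:
  motion:
    - [[0, 0, -8], 0]
    - [[0, 0, -16], 0]
    - [[0, 0, -20], 0]
    - [[0, 0, -20], 0]
    - [[0, 0, -20], 0]

```text
time_s: 42.42
position: [0.452, 0.2787, 0.2097]
tcp_rot: [[0.998, -0.01, -0.067], [-0.008, -1.0, 0.023], [-0.067, -0.022, -0.998]]
force: [-0.4, -0.3, -0.4]
opening: 1.0
```

>>> send_rows:
  motion:
    - [[0, 26, 0], 0]
    - [[0, 30, 0], 0]
    - [[0, 30, 0], 0]
    - [[0, 30, 0], 0]
    - [[0, 30, 0], 0]

```text
time_s: 42.83
position: [0.4566, 0.1346, 0.2155]
tcp_rot: [[0.999, 0.002, -0.046], [0.003, -1.0, 0.029], [-0.046, -0.029, -0.999]]
force: [0.6, -0.8, 1.2]
opening: 0.999
```

>>> send_rows:
  motion:
    - [[0, 26, 0], 0]
    - [[0, 20, 0], 0]
    - [[0, 0, 0], 0]
    - [[0, 0, 0], 0]
    - [[0, 0, 0], 0]

```text
time_s: 43.25
position: [0.4572, 0.0815, 0.2174]
tcp_rot: [[0.999, -0.006, -0.041], [-0.005, -1.0, 0.028], [-0.041, -0.028, -0.999]]
force: [0.8, 0.0, -0.7]
opening: 0.996
```

```bash
python3 - <<'E'
from h import *
tilt()
s=capture('side');t=capture('top')
for n,z,r in (('ped',0,.004),('cup',.04,.004),('band',.07,.005),('plug',.098,.006)):
    print(n,[np.round(fit([c],n,.448,.281,z,r),4) for c in (t,s)])
print('short',[np.round(fit([c],'short',.6275,-.2485,0,.008),4) for c in (t,s)])
L=[('plug',.448,.281,.098),('band',.448,.281,.07)]
overlay(t,L,'pics/f1.png',(145,210,275,340),4);overlay(s,L,'pics/f2.png',(340,270,470,400),4)
a=cv2.imread('pics/f1.png');b=cv2.imread('pics/f2.png')
cv2.imwrite('pics/f.png',cv2.resize(np.vstack([np.hstack([a,b]),np.hstack([cv2.resize(t['image'][210:340,145:275],None,fx=4,fy=4),cv2.resize(s['image'][270:400,340:470],None,fx=4,fy=4)])]),None,fx=.57,fy=.57,interpolation=cv2.INTER_AREA))
cv2.imwrite('pics/topall.png',t['image'])
E
```

```text
t 43.25 pos [0.4572 0.0815 0.2174] z [-0.0413  0.0278] yaw -0.005 q [ -4.67  19.22 103.34   1.61  59.94  -5.19]
ped [array([ 0.447 ,  0.2815, 76.6549]), array([  0.447 ,   0.279 , 131.5789])]
cup [array([  0.4545,   0.28  , 197.2285]), array([4.470000e-01, 2.785000e-01, 2.905467e+02])]
band [array([  0.4515,   0.2875, 160.5964]), array([  0.4475,   0.2815, 209.1459])]
plug [array([  0.45  ,   0.277 , 217.3017]), array([  0.45  ,   0.278 , 271.9508])]
short [array([ 6.295000e-01, -2.465000e-01,  2.677079e+02]), array([ 6.25000e-01, -2.50000e-01,  2.53343e+02])]
```

View pics/f.png

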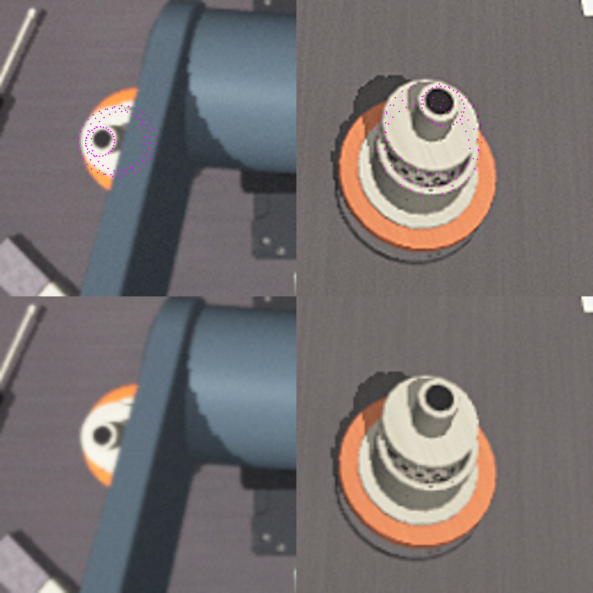

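View pics/topall.png

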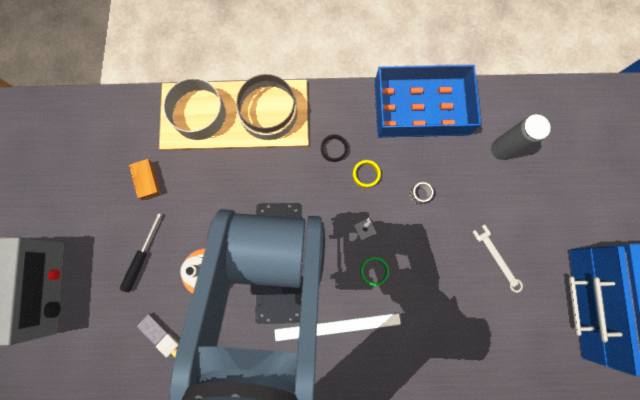

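The stack looks right, but the plug fits about 3.5 mm off in y. I'll clear the arm and check its height and tilt.

>>> send_rows:
  motion:
    - [[0, 30, 0], 0]
    - [[0, 35, 0], 0]
    - [[0, 35, 0], 0]
    - [[0, 35, 0], 0]
    - [[0, 35, 0], 0]

```text
time_s: 43.77
position: [0.458, -0.0813, 0.2126]
tcp_rot: [[0.999, 0.018, -0.041], [0.019, -0.999, 0.031], [-0.04, -0.032, -0.999]]
force: [0.8, 0.1, -0.0]
opening: 1.003
```

>>> send_rows:
  motion:
    - [[0, 26, 0], 0]
    - [[0, 20, 0], 0]
    - [[0, 0, 0], 0]
    - [[0, 0, 0], 0]
    - [[0, 0, 0], 0]

```text
time_s: 44.18
position: [0.4616, -0.1314, 0.211]
tcp_rot: [[0.999, 0.018, -0.038], [0.019, -0.999, 0.03], [-0.038, -0.03, -0.999]]
force: [-0.0, 0.4, -0.4]
opening: 1.003
```

```bash
python3 - <<'E'
from h import *
tilt()
s=capture('side');t=capture('top')
M['disc']=[(.031,.020)];M['stub']=[(.013,.054)];M['rim']=[(.034,.02)]
for n,z,r in (('ped',0,.004),('cup',.04,.004),('rim',.07,.006),('disc',.098,.006),('stub',.098,.006)):
    print(n,[np.round(fit([c],n,.448,.281,z,r),4) for c in (t,s)])
for dz in (-.004,-.002,0,.002,.004,.006,.008):
    print(dz,np.round(fit([t,s],'plug',.449,.279,.098+dz,.006),4),np.round(fit([t,s],'disc',.449,.279,.098+dz,.006),4),np.round(fit([t,s],'stub',.449,.279,.098+dz,.006),4))
f=fit([t,s],'plug',.449,.279,.098,.006)
L=[('plug',f[0],f[1],.098)]
overlay(t,L,'pics/g1.png',(155,230,235,310),5);overlay(s,L,'pics/g2.png',(360,295,440,375),5)
a=cv2.imread('pics/g1.png');b=cv2.imread('pics/g2.png');cv2.imwrite('pics/g.png',np.hstack([a,b]))
E
```

```text
t 44.18 pos [ 0.4616 -0.1314  0.211 ] z [-0.0383  0.0295] yaw 0.0189 q [-29.52  21.12 101.36   0.45  60.26 -30.81]
ped [array([  0.4465,   0.28  , 140.6347]), array([  0.447 ,   0.279 , 131.7267])]
cup [array([  0.4465,   0.2825, 238.1924]), array([4.470000e-01, 2.785000e-01, 2.897573e+02])]
rim [array([  0.4505,   0.288 , 129.0544]), array([  0.4455,   0.273 , 120.3432])]
disc [array([  0.45  ,   0.279 , 129.4342]), array([  0.45  ,   0.278 , 145.5515])]
stub [array([  0.45  ,   0.2765, 133.579 ]), array([  0.4455,   0.2785, 126.3582])]
-0.004 [4.505000e-01 2.775000e-01 5.155336e+02] [  0.4495   0.278  262.3908] [  0.451    0.2775 258.6133]
-0.002 [4.500000e-01 2.775000e-01 5.265446e+02] [  0.45     0.278  269.9862] [  0.4495   0.277  259.7747]
0 [4.500000e-01 2.775000e-01 5.239368e+02] [  0.45    0.278 273.98 ] [  0.45     0.277  252.2238]
0.002 [4.50000e-01 2.78000e-01 5.01525e+02] [  0.45     0.2785 274.3369] [  0.4515   0.276  244.3381]
0.004 [4.505000e-01 2.800000e-01 4.820073e+02] [  0.4505   0.2795 271.3191] [  0.451    0.2755 233.7283]
0.006 [4.505000e-01 2.810000e-01 4.918046e+02] [  0.4505   0.2805 266.311 ] [  0.445    0.2835 237.4079]
0.008 [4.510000e-01 2.815000e-01 4.925048e+02] [  0.451    0.2805 254.6899] [  0.4465   0.2825 242.2521]
```

View pics/g.png

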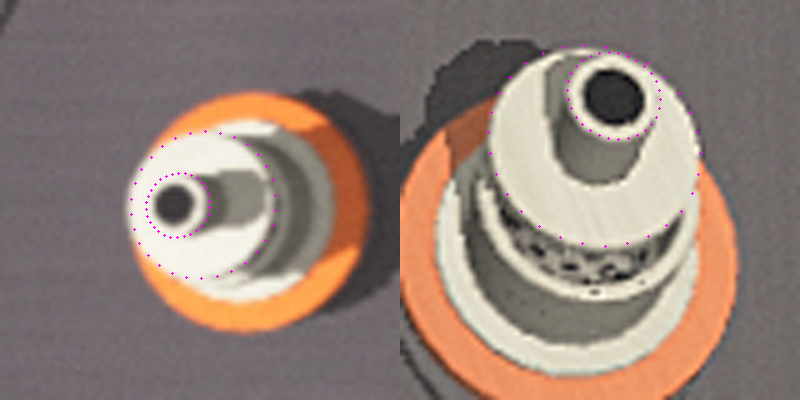

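The overlay at seated height (dz ≈ 0) matches both views, with disc and stub coaxial to about 1 mm, so the plug is seated and upright. The short sleeve hasn't moved. Handing in.

```bash
python3 -c "
from h import *
print(bot.hand_in())"
```

```text
the job is handed in; nothing more can be done
None
```

I stacked the cup, the tall sleeve, the plain steel band and the plug on the copper disc in that order, letting go of each part before the next. The job was handed in at about 44 s, with the arm clear of everything.

**Last checks:**

| Part | Measured position (x, y) | Against tolerance |
|---|---|---|
| Copper disc centre | about (0.447, 0.279) | – |
| Cup | (0.447, 0.279–0.282) | within about 3 mm of the disc centre (12 mm allowed) |
| Sleeve (measured after the band was on) | (0.448, 0.281) | within about 3 mm of the cup (9 mm allowed) |
| Band | about (0.448, 0.281) in the side view | within about 3 mm of the cup (13 mm allowed) |
| Plug | (0.450, 0.278) | about 4 mm from the sleeve (8 mm allowed) |

- **Plug seating:** it sits at the seated height within about 2 mm. Its disc and stub line up to about 1 mm, so it is upright.
- **Short sleeve:** it fits at the same place as at the start. The black, yellow and green bands were not touched.

**Checks that disagreed:**
- **Band:** the final fits of its rim from the two cameras disagreed by about 15 mm, because the plug now partly hides it. I relied on the side picture taken just after the band was released, which shows it flat on the rim, and on the band fits made before and after the plug went on.
- **Tool tilt:** the tool drifted up to about 4.6° from vertical while carrying the plug and was about 3° off at release. The plug therefore settled the last 1–2 mm on its own, and lies off-centre by nearly all of the 4 mm play in the sleeve.

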